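Clear the manicure table and start the steriliser

ROBOT

A 6-joint arm with a two-finger parallel gripper is mounted at the origin on the work surface. World frame = base frame: x ahead of the robot, y to its left, z up, the work surface at z = 0. Lengths are in m, angles in rad, forces in N, time in s.
With the tool pointing down it reaches from about 0.35 to 0.975 m from the base axis. Payload 4.9 kg.
Tool frame: the origin (TCP) lies on the front face of the gripper's body, between the roots of the fingers; the fingertips stand 73 mm ahead of it and the grasp point (between the pads) lies 54 mm ahead of it (tip_extent is the distance from the TCP to the fingertips, in m); y points along the fingers, x is the direction in which the jaws open and shut, and the axes are right-handed (so a half turn about y gives the same grasp; the last joint's range is limited). The gripper opens to 85 mm and grips with 20 to 120 N. Pads are 22 mm wide; open, the fingers measure 114 mm over their backs; the gripper's body (76 mm by 85 mm) begins 54 mm behind the grasp point. The pads swing forward as they close: fully open they stand 13 mm farther back than shut.
Start: joints at [-1.454, 0.053, 1.613, -0, 1.476, -0.119], TCP at [0.146, -0.608, 0.304] pointing down, gripper open.
Joint ranges: [-3.01, 3.01], [-1.01, 2.22], [0.06, 2.58], [-1.02, 4.17], [0.09, 2.62], [-3.14, 3.14]. Speed limits (rad/s): [2.57, 2.57, 3.14, 3.14, 3.14, 3.14].

INTERFACE

Orientations are given as a unit quaternion [w, x, y, z].
In Python, from plant import state, grab_frame, camera_info, job_done, tip_extent gives the robot as it stands.
- The arm moves only by the tool carry_out, never from a script. Its argument "rows" is a list that holds one entry, the list of rows, each a list of 7 numbers: the turn, a rotation vector about the world's x, y, z as a fraction of full scale, then the shift along the world's x, y, z as a fraction of full scale, then the finger opening in mm, from 0 to 85.4. A call has 1 to 5 rows; each row shifts and turns the commanded pose from where the row before left it; what a row does not reach is not made up. Full scale, the value 1, is 40 mm for a shift and 4 degrees for a turn. A row lasts 1/10 s, in which the tool goes at most 50 mm and 8.59 degrees, less where a joint would pass 70% of its speed; a pose out of reach is approached as far as the arm can. A call with a number of a shift or a turn outside -1 to 1 is refused whole. A call with a gripper value outside its range is refused whole. The fingers move at their own pace and stop on an object; the grip force is fixed at half the most. Time passes only in rows, so rows that do not move let the fingers close. It gives the time, the measured TCP pose, the force and the opening at its end, in the units of the state.
- state(): the state, without advancing time (a new reading comes with each control period).
- grab_frame(name): name is "scene" or "top"; returns the picture (420x560x3 uint8, blue, green, red); there is no depth.
- camera_info(name): a dict with "intrinsics" (3x3 intrinsics, pixels), "xyz" and "rotation" of the camera in the world. Camera axes: x right, y down, z forward; pixel columns grow to the right and rows downward; lengths in m; the calibration is good to about 2 mm. A picture is of the moment at which its call begins. camera_info takes no time and is no camera call.
- job_done(): hands the job in, once; it reports no verdict.
The state is a dict: "time": time; "joint_pos": joint angles; "joint_vel": joint speeds; "joint_efforts": joint torques, N m; "tool_pos": TCP position; "tool_rot": TCP orientation; "contact_force": force on the tool from outside, world axes, zero at the start; "ft_torque": the same for the moment, N m; "gripper_width": opening from 0.0 (shut) to 1.0 (fully open).
Only numpy, scipy, OpenCV 4.12 (cv2) and the standard library are available. Lean on these libraries where they do the work, as an engineer would, in place of code of your own. Each camera call takes 0.05 s, during which the arm holds its last target.

TASK

Clear the manicure table after a client: lay the steel pushers and clippers in the steriliser's open drawer, stand the polish bottles upright in the low wooden tray, and put the wooden buffer blocks in the slatted basket. Once all the steel tools are in, push the drawer fully shut and only then turn the timer collar to 40. Leave the cream jar and the clear dispenser bottle where they stand.

Things in the scene. Friction and masses are not known exactly. Their poses are not given: they have to be found in the camera images.
- pusher1: Cuticle pusher: bright steel bar 114 mm long lying flat along its x. The middle 64 mm is a square handle 9 x 9 mm (grip it there); thin round necks end in small flat blades. Origin: centre of its underside, z up. It may be absent.
- pusher2: Cuticle pusher: bright steel bar 114 mm long lying flat along its x. The middle 64 mm is a square handle 9 x 9 mm (grip it there); thin round necks end in small flat blades. Origin: centre of its underside, z up. It may be absent.
- clipper1: Nail clipper: bright steel, lying flat along its x, 71 mm long, 14 mm wide, body 9 mm high (12 mm at the cutting end, +x; a thin, purely visual lever of up to 13.5 mm height lies on top). Origin: centre of its underside. It may be absent.
- clipper2: Nail clipper: bright steel, lying flat along its x, 71 mm long, 14 mm wide, body 9 mm high (12 mm at the cutting end, +x; a thin, purely visual lever of up to 13.5 mm height lies on top). Origin: centre of its underside. It may be absent.
- bottle1: Small nail-polish bottle, standing upright: square amber glass body 30 x 30 x 34 mm, collar, and round black cap 16 mm in diameter from 38 to 70 mm above its foot (can be gripped by the cap). Mass about 60 g. Origin: centre of its foot, z up. It may be absent.
- bottle2: Small nail-polish bottle, standing upright: square amber glass body 30 x 30 x 34 mm, collar, and round black cap 16 mm in diameter from 38 to 70 mm above its foot (can be gripped by the cap). Mass about 60 g. Origin: centre of its foot, z up. It may be absent.
- block1: Nail buffer block: solid wooden block 85 x 25 x 22 mm with thin grey abrasive faces, lying flat, long side along its x. Origin: centre of its underside. It may be absent.
- block2: Nail buffer block: solid wooden block 85 x 25 x 22 mm with thin grey abrasive faces, lying flat, long side along its x. Origin: centre of its underside. It may be absent.
- bottle_tray: Bottle tray: fixed, low pale wooden open tray 160 x 160 mm outside, 22 mm high, walls and floor 6 mm thick. Origin: centre of its underside; x and y along its sides.
- basket: Buffer basket: fixed open aluminium crate with slatted sides, 160 x 160 mm outside, 50 mm high, walls and floor 5 mm thick. Origin: centre of its underside; x and y along its sides.
- steriliser: Steriliser: fixed low white cabinet, 180 mm deep (x) x 220 mm wide (y) x 60 mm high, with a drawer in its front and a timer collar on its flat top. Origin: centre of its underside; its front looks along its own -x, roughly towards the robot.
- drawer (a joint): How far the steriliser's drawer is out, m: 0 = fully shut, 0.150 = fully open. It slides along the steriliser's x axis (pushing towards the steriliser's +x shuts it), needs about 6 N, and stays where it is left. If it was bumped inwards it can be opened again by pressing the inner face of its front plate towards -x.
- drawer_floor (a point): Centre of the drawer's inner steel floor, moving with the drawer; its axes are the steriliser's (x into the cabinet, y sideways, z up). Inside the drawer is 147 mm along x by 198 mm along y, with 20 mm high side and back walls; the black front plate is 30 mm higher than this floor, 6 mm thick, its inner face 75 mm and its outer face 81 mm from this point towards -x. When the drawer is shut, things in it must be lower than 34 mm above this floor to pass under the cabinet top.
- drawer_handle (a point): Middle of the outer edge of the drawer's handle, a steel bar 70 mm wide, 10 mm high and 18 mm deep on the drawer's front plate; 28 mm above the table. Pushing on it or on the front plate shuts the drawer.
- timer (a joint): Angle of the steriliser's timer collar, rad, growing clockwise seen from above. It clicks into a detent every 30 degrees: 0 = mark 0, 0.524 = 10, 1.047 = 20, 1.571 = 30, 2.094 = 40, 2.618 = 50, 3.142 = 60 (end stop). Stiffness about 0.1 N m; released near a detent it settles into it.
- timer_top (a point): Centre of the top face of the timer collar, on its vertical axis, 90 mm above the table. The collar is a fluted grey plastic cylinder 57 mm in diameter (over the flutes) standing from 62 to 90 mm above the table, with a white pointer line on top. The pointer shows to the steriliser's +y (left, seen from the robot) at 0, to its +x (away from the robot) at 30 and to its -y at 60. Black ticks and numbers 0 to 60 are on the white cabinet top around it.
- cream_jar: Bystander: white lidded cream jar, 64 mm in diameter, 45 mm high, standing. Origin: centre of its foot.
- dispenser: Bystander: clear bottle with a white cap, 56 mm in diameter, 140 mm high, standing. Origin: centre of its foot.

How it is judged:
On the way, in this order (a step that is already met when the one before it is completed fails the run):
1. every pusher and clipper lies in the drawer, let go (x of pusher1 in the frame of drawer_floor between -0.075 and 0.075 m and y of pusher1 in the frame of drawer_floor between -0.1 and 0.1 m and z of pusher1 in the frame of drawer_floor between -0.004 and 0.028 m and x of pusher2 in the frame of drawer_floor between -0.075 and 0.075 m and y of pusher2 in the frame of drawer_floor between -0.1 and 0.1 m and z of pusher2 in the frame of drawer_floor between -0.004 and 0.028 m and x of clipper1 in the frame of drawer_floor between -0.075 and 0.075 m and y of clipper1 in the frame of drawer_floor between -0.1 and 0.1 m and z of clipper1 in the frame of drawer_floor between -0.004 and 0.028 m and x of clipper2 in the frame of drawer_floor between -0.075 and 0.075 m and y of clipper2 in the frame of drawer_floor between -0.1 and 0.1 m and z of clipper2 in the frame of drawer_floor between -0.004 and 0.028 m and contact force between the fingers and pusher1 below 0.1 N and contact force between the fingers and pusher2 below 0.1 N and contact force between the fingers and clipper1 below 0.1 N and contact force between the fingers and clipper2 below 0.1 N and linear speed of each of pusher1, pusher2, clipper1, clipper2 below 0.03 m/s), for 0.2 s.
2. the drawer is pushed shut (value of joint drawer below 0.006 m), for 0.2 s.
3. the timer is turned to 40 (value of joint timer between 1.964 and 2.224 rad), for 0.2 s.
At the end, for the whole second after the job is handed in: Steel tools inside the drawer, under 28 mm above its floor; drawer shut within 6 mm; timer at 40 within 0.13 rad; bottles upright (0.2 rad) on the wooden tray's floor; blocks in the basket below its rim; all at rest; bystanders within 3 cm of their places (all of step 3 and x of pusher1 in the frame of drawer_floor between -0.075 and 0.075 m and y of pusher1 in the frame of drawer_floor between -0.1 and 0.1 m and z of pusher1 in the frame of drawer_floor between -0.004 and 0.028 m and x of pusher2 in the frame of drawer_floor between -0.075 and 0.075 m and y of pusher2 in the frame of drawer_floor between -0.1 and 0.1 m and z of pusher2 in the frame of drawer_floor between -0.004 and 0.028 m and x of clipper1 in the frame of drawer_floor between -0.075 and 0.075 m and y of clipper1 in the frame of drawer_floor between -0.1 and 0.1 m and z of clipper1 in the frame of drawer_floor between -0.004 and 0.028 m and x of clipper2 in the frame of drawer_floor between -0.075 and 0.075 m and y of clipper2 in the frame of drawer_floor between -0.1 and 0.1 m and z of clipper2 in the frame of drawer_floor between -0.004 and 0.028 m and value of joint drawer below 0.006 m and x of bottle1 in the frame of bottle_tray between -0.072 and 0.072 m and y of bottle1 in the frame of bottle_tray between -0.072 and 0.072 m and z of bottle1 in the frame of bottle_tray between -0.002 and 0.02 m and angle between each of bottle1, bottle2's own z axis and vertical below 0.2 rad and x of bottle2 in the frame of bottle_tray between -0.072 and 0.072 m and y of bottle2 in the frame of bottle_tray between -0.072 and 0.072 m and z of bottle2 in the frame of bottle_tray between -0.002 and 0.02 m and x of block1 in the frame of basket between -0.073 and 0.073 m and y of block1 in the frame of basket between -0.073 and 0.073 m and z of block1 in the frame of basket between -0.002 and 0.045 m and x of block2 in the frame of basket between -0.073 and 0.073 m and y of block2 in the frame of basket between -0.073 and 0.073 m and z of block2 in the frame of basket between -0.002 and 0.045 m and linear speed of each of pusher1, pusher2, clipper1, clipper2, bottle1, bottle2, block1, block2 below 0.03 m/s); the robot touches nothing.
It fails at once if the cream jar is moved more than 3 cm (distance of cream_jar from where it was at the start of the episode above 0.03 m).
It fails at once if the dispenser bottle is moved more than 3 cm (distance of dispenser from where it was at the start of the episode above 0.03 m).
Of pusher1, pusher2, clipper1, clipper2 only 3 to 4 are there at a start; the rules pass over those that are not, and their reading is None.
Of bottle1, bottle2 only 1 to 2 are there at a start; the rules pass over those that are not, and their reading is None.
Of block1, block2 only 1 to 2 are there at a start; the rules pass over those that are not, and their reading is None.
At some moment in a run one of pusher1, pusher2, clipper1, clipper2, block1, block2 may be knocked a few centimetres aside while the robot is not near it.
It also fails if it takes over 210 s, if anything falls off the work surface, if the arm or the gripper's body presses on something with over 40 N, if the wrist force passes 120 N, or if a joint passes its speed limit or range.

## Working session

There is one attempt and no reset: what is moved stays moved. The work goes in short steps, Python scripts to look and compute and a tool call to move; the robot and the scene stay as the last step left them, time stands still between calls to the robot, and variables do not carry over. Pictures are saved under pics/ and viewed, and the job is handed in when it is done.

Besides the shell and the picture viewer there is one more tool, called after "Call:" by a JSON object that holds its "op" and its "data". carry_out: Moves the arm, as the interface text tells. Shift numbers are shares of 40 mm and turn numbers shares of 4 degrees, none past 1 either way. Its arguments: {"type":"object","properties":{"rows":{"type":"array"}},"required":["rows"]}

```bash
ls; mkdir -p pics
python3 - <<'E'
from plant import *
import cv2
s=state();print(s)
for n in("scene","top"):
    f=grab_frame(n);cv2.imwrite(f"pics/{n}0.png",f);c=camera_info(n);print(n,c)
print(tip_extent)
E
```

```text
pics
{'time': 0.0, 'joint_pos': array([-1.45399199e+00,  5.33729480e-02,  1.61427637e+00, -1.96558066e-05,
        1.47603821e+00, -1.19010697e-01]), 'joint_vel': array([ 1.86117810e-03,  2.30497714e-03, -1.76654453e-03,  8.53680422e-05,
        4.40740360e-04, -6.48076062e-04]), 'joint_efforts': array([ 1.48485644e-03, -3.93678403e+01, -3.70177245e+01,  5.75408785e-05,
        6.95483352e-03, -6.61927366e-07]), 'tool_pos': array([ 0.14595632, -0.60722929,  0.30266344]), 'tool_rot': array([ 0.55586525, -0.55482643,  0.4382385 , -0.43718242]), 'contact_force': array([-0.01623146,  0.19540214, -0.27275409]), 'ft_torque': array([-0.04987938, -0.04664973, -0.01891536]), 'gripper_width': 1.000852512419081}
scene {'intrinsics': array([[429.85692091,   0.        , 277.86533481],
       [  0.        , 429.85692091, 208.22347061],
       [  0.        ,   0.        ,   1.        ]]), 'xyz': array([ 0.93176854, -0.57877932,  0.7411936 ]), 'rotation': array([-0.36060439,  0.89298619,  0.24919618, -0.10218317])}
top {'intrinsics': array([[404.5996147 ,   0.        , 279.20921567],
       [  0.        , 404.5996147 , 211.82878687],
       [  0.        ,   0.        ,   1.        ]]), 'xyz': array([ 0.40229468, -0.02578726,  1.10908651]), 'rotation': array([ 0.06168766, -0.69423961,  0.71354625, -0.07125831])}
0.0726
```

View pics.

View pics/top0.png

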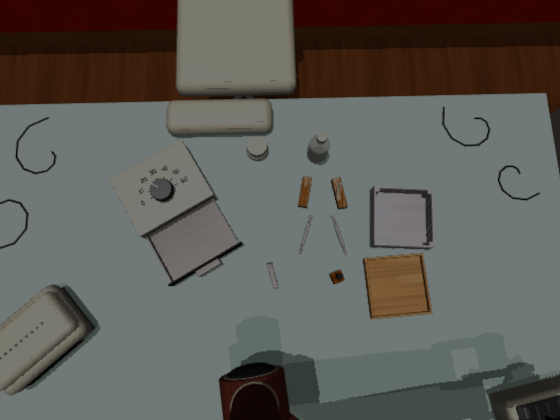

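View pics/scene0.png

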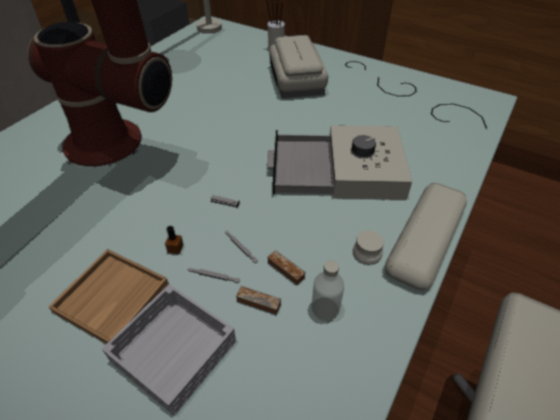

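Top: clipper at (272,275), pushers at (306,234) and (339,235), blocks at (305,191) and (339,193), bottle at (337,277), basket at (401,217), tray at (397,286), drawer at (195,243), timer at (161,189). The scene view agrees: 3 steel tools, 1 bottle, 2 blocks.

```bash
cat > h.py <<'E'
import numpy as np, cv2
from scipy.spatial.transform import Rotation as R
from plant import *
def cam(n):
    c=camera_info(n);w,x,y,z=c["rotation"];return c["intrinsics"],np.array(c["xyz"]),R.from_quat([x,y,z,w]).as_matrix()
def ray(n,uv,z):
    K,t,M=cam(n);uv=np.atleast_2d(np.array(uv,float))
    d=(np.linalg.inv(K)@np.c_[uv,np.ones(len(uv))].T).T@M.T
    s=(z-t[2])/d[:,2];return t+s[:,None]*d
def proj(n,p):
    K,t,M=cam(n);q=(np.atleast_2d(p)-t)@M;q=q@K.T;return q[:,:2]/q[:,2:]
def crop(n,f,u0,v0,u1,v1,s,out):
    cv2.imwrite("pics/"+out,cv2.resize(f[v0:v1,u0:u1],None,fx=s,fy=s,interpolation=cv2.INTER_CUBIC))
E
python3 - <<'E'
from h import *
f=cv2.imread("pics/top0.png")
f2=np.clip(f.astype(float)*1.6,0,255).astype('uint8')
crop("top",f2,105,130,255,290,5/1.4,"ca.png")
crop("top",f2,250,165,440,325,4,"cb.png")
E
```

```text
(no output)
```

View pics/ca.png

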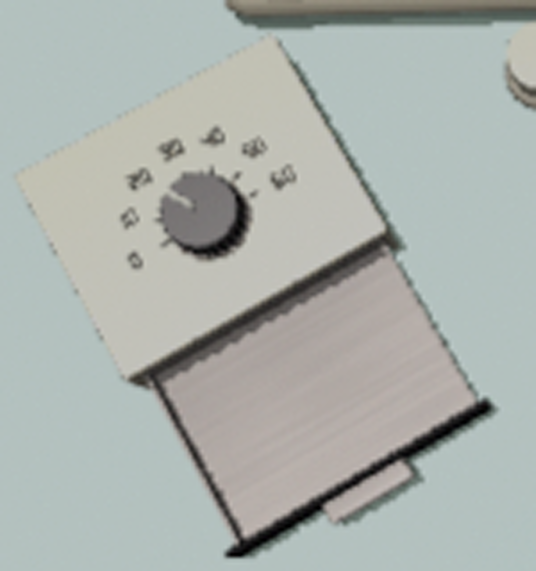

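View pics/cb.png

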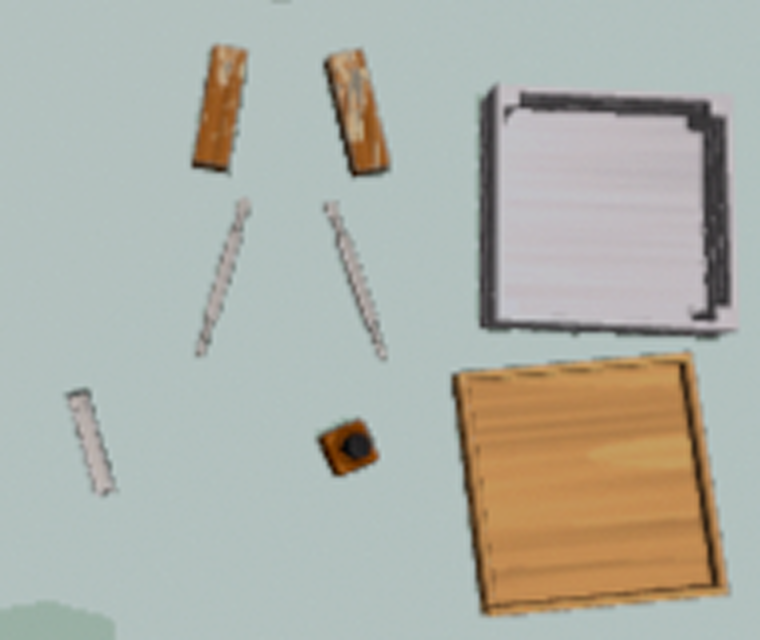

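```bash
cat >> h.py <<'E'
def blob(n,f,roi,z,thr=14,refz=None,save=None):
    u0,v0,u1,v1=roi;L=cv2.cvtColor(f[v0:v1,u0:u1],cv2.COLOR_BGR2LAB).astype(float)
    med=np.median(L.reshape(-1,3),0);d=np.linalg.norm((L-med)*[.5,2,2],axis=2)
    m=(d>thr).astype('uint8');k,lab,st,c=cv2.connectedComponentsWithStats(m,connectivity=8)
    i=1+np.argmax(st[1:,4]);pts=np.argwhere(lab==i)[:,::-1]+[u0,v0]
    P=ray(n,pts,z)[:,:2];hull=cv2.minAreaRect((P*1000).astype(np.float32))
    mu=P.mean(0);w,v=np.linalg.eigh(np.cov((P-mu).T));a=v[:,1];ang=np.degrees(np.arctan2(a[1],a[0]))
    if ang<-90:ang+=180
    if ang>90:ang-=180
    q=(P-mu)@np.c_[a,[-a[1],a[0]]];mid=(q.max(0)+q.min(0))/2
    return dict(n=len(pts),mean=mu.round(4),mid=(mu+np.c_[a,[-a[1],a[0]]]@mid).round(4),ang=round(ang,1),ext=(q.max(0)-q.min(0)).round(3),rect=[np.round(x,1) for x in hull])
E
python3 - <<'E'
from h import *
f=cv2.imread("pics/top0.png")
for nm,roi,z in [("clip",(258,258,288,294),.006),("pL",(292,211,318,258),.006),("pR",(326,211,352,258),.006),("bL",(292,171,318,213),.016),("bR",(326,171,352,213),.016),("bot",(322,262,352,291),.02)]:
    print(nm,blob("top",f,roi,z))
g=cv2.imread("pics/scene0.png")
# cap top bottle
def pix(n,p):return proj(n,p)
# cap: dark
L=cv2.cvtColor(f,cv2.COLOR_BGR2HSV)[262:291,322:352]
m=(L[...,2]<45)&(L[...,1]<90);p=np.argwhere(m)[:,::-1]+[322,262];print("cap",p.mean(0),len(p),ray("top",p.mean(0),.068))
s=5/1.4*0+ (536/150)
def C(u,v):return (u/s+105-.5+.5/s*0,v/s+130-.5)
# cabinet top corners z=.06
for nm,uv,z in [("cab",[(272,38),(17,176),(130,381),(388,233)],.06),("front plate top ends",[(232,552),(492,404)],.041),("collar top",[(200,210)],.09),("pointer",[(165,190),(192,206)],.09),("handle",[(333,520),(416,475)],.03)]:
    print(nm,ray("top",[C(*x) for x in uv],z)[:,:2].round(4).tolist())
def D(u,v):return (u/4+250-.5,v/4+165-.5)
print("basket",ray("top",[D(*x) for x in [(494,86),(733,97),(736,330),(483,327)]],.05)[:,:2].round(4).tolist())
print("tray",ray("top",[D(*x) for x in [(455,373),(691,353),(729,592),(484,613)]],.022)[:,:2].round(4).tolist())
for uv in [(257,146),(319,140)]: print(ray("top",uv,.045))
E
```

```text
clip {'n': 26, 'mean': array([ 0.4676, -0.015 ]), 'mid': array([ 0.4657, -0.0154]), 'ang': np.float64(39.0), 'ext': array([0.021, 0.015]), 'rect': [array([465.7, -14.5]), array([18.3, 13.8]), np.float64(12.7)]}
pL {'n': 20, 'mean': array([ 0.5124, -0.1013]), 'mid': array([ 0.5128, -0.1017]), 'ang': np.float64(-9.0), 'ext': array([0.022, 0.007]), 'rect': [array([ 512.7, -101.6]), array([ 6.4, 21.5]), np.float64(76.5)]}
pR {'n': 85, 'mean': array([ 0.5426, -0.2051]), 'mid': array([ 0.5407, -0.2059]), 'ang': np.float64(15.8), 'ext': array([0.104, 0.01 ]), 'rect': [array([ 540.7, -205.9]), array([104.1,  10.1]), np.float64(16.1)]}
bL {'n': 322, 'mean': array([ 0.6653, -0.1161]), 'mid': array([ 0.6657, -0.1163]), 'ang': np.float64(-11.3), 'ext': array([0.091, 0.029]), 'rect': [array([ 665.7, -116.4]), array([28.7, 90.7]), np.float64(78.6)]}
bR {'n': 343, 'mean': array([ 0.6591, -0.2108]), 'mid': array([ 0.6594, -0.2106]), 'ang': np.float64(10.1), 'ext': array([0.09, 0.03]), 'rect': [array([ 659.4, -210.6]), array([90.2, 30. ]), np.float64(10.4)]}
bot {'n': 159, 'mean': array([ 0.4306, -0.1911]), 'mid': array([ 0.431, -0.191]), 'ang': np.float64(-77.9), 'ext': array([0.037, 0.034]), 'rect': [array([ 430.6, -191. ]), array([32. , 35.4]), np.float64(19.8)]}
cap [338.88461538 276.15384615] 26 [[ 0.42976718 -0.18997037  0.068     ]]
cab [[0.8079, 0.22], [0.7038, 0.408], [0.5472, 0.3185], [0.6529, 0.1314]]
front plate top ends [[0.4228, 0.2466], [0.5254, 0.0571]]
collar top [[0.6663, 0.2626]]
pointer [[0.6819, 0.2883], [0.6695, 0.2685]]
handle [[0.4442, 0.1758], [0.4754, 0.1148]]
basket [[0.6683, -0.2987], [0.6565, -0.4602], [0.499, -0.4464], [0.5055, -0.2797]]
tray [[0.4779, -0.2654], [0.4869, -0.4256], [0.3301, -0.4357], [0.3214, -0.2739]]
[[0.79146052 0.01288455 0.045     ]]
[[ 0.80473966 -0.15930567  0.045     ]]
```

```bash
cat >> h.py <<'E'
def tool():
    s=state();w,x,y,z=s["tool_rot"];M=R.from_quat([x,y,z,w]).as_matrix()
    return s,M,np.degrees(np.arctan2(M[1,0],M[0,0]))
E
python3 - <<'E'
from h import *
s,M,y=tool();print(M.round(3),y)
f=cv2.imread("pics/top0.png");g=cv2.imread("pics/scene0.png")
for t in(6,8,10):
  for nm,roi,z in [("clip",(258,258,288,294),.006),("pL",(292,211,318,258),.006),("pR",(326,211,352,258),.006)]:
    print(t,nm,blob("top",f,roi,z,t))
for p in [(.468,-.014,.006),(.5412,-.1127,.006),(.5426,-.2051,.006),(.6653,-.1161,.016),(.6591,-.2108,.016),(.430,-.190,.069)]: print(proj("scene",p).round(1),proj("top",p).round(1))
crop("scene",np.clip(g*1.6,0,255).astype('uint8'),150,180,330,320,4,"cs.png")
E
```

```text
[[ 0.234 -0.     0.972]
 [-0.972  0.002  0.234]
 [-0.002 -1.     0.   ]] -76.49133619840919
6 clip {'n': 173, 'mean': array([ 0.4399, -0.0204]), 'mid': array([ 0.4396, -0.0203]), 'ang': np.float64(15.0), 'ext': array([0.073, 0.018]), 'rect': [array([439.5, -20.1]), array([73.3, 17.6]), np.float64(14.3)]}
6 pL {'n': 158, 'mean': array([ 0.55  , -0.1141]), 'mid': array([ 0.5489, -0.113 ]), 'ang': np.float64(-18.8), 'ext': array([0.116, 0.013]), 'rect': [array([ 548.9, -113.1]), array([ 12.8, 116. ]), np.float64(71.8)]}
6 pR {'n': 188, 'mean': array([ 0.5456, -0.205 ]), 'mid': array([ 0.545 , -0.2051]), 'ang': np.float64(16.0), 'ext': array([0.115, 0.014]), 'rect': [array([ 545. , -204.9]), array([114.5,  14.1]), np.float64(15.3)]}
8 clip {'n': 167, 'mean': array([ 0.4405, -0.0203]), 'mid': array([ 0.4401, -0.0206]), 'ang': np.float64(14.9), 'ext': array([0.073, 0.017]), 'rect': [array([440. , -20.2]), array([72.6, 17.1]), np.float64(14.2)]}
8 pL {'n': 151, 'mean': array([ 0.5497, -0.1141]), 'mid': array([ 0.5486, -0.1137]), 'ang': np.float64(-18.7), 'ext': array([0.111, 0.011]), 'rect'
[... 425 characters left out ...]
]), 'rect': [array([440. , -20.5]), array([72.6, 16.4]), np.float64(14.2)]}
10 pL {'n': 141, 'mean': array([ 0.5493, -0.1139]), 'mid': array([ 0.5486, -0.1137]), 'ang': np.float64(-18.7), 'ext': array([0.111, 0.011]), 'rect': [array([ 548.6, -113.7]), array([ 11.3, 110.7]), np.float64(71.1)]}
10 pR {'n': 141, 'mean': array([ 0.5452, -0.2048]), 'mid': array([ 0.5439, -0.2061]), 'ang': np.float64(15.9), 'ext': array([0.112, 0.013]), 'rect': [array([ 543.9, -206.1]), array([111.8,  12.3]), np.float64(15.3)]}
[[235.6 204.5]] [[269.7 264.4]]
[[237.  244.1]] [[305.  236.6]]
[[211.9 274. ]] [[338.6 235.2]]
[[284.7 266.1]] [[304.7 191.7]]
[[257.3 298.5]] [[338.8 193.1]]
[[169.7 228.1]] [[339. 276.]]
```

View pics/cs.png

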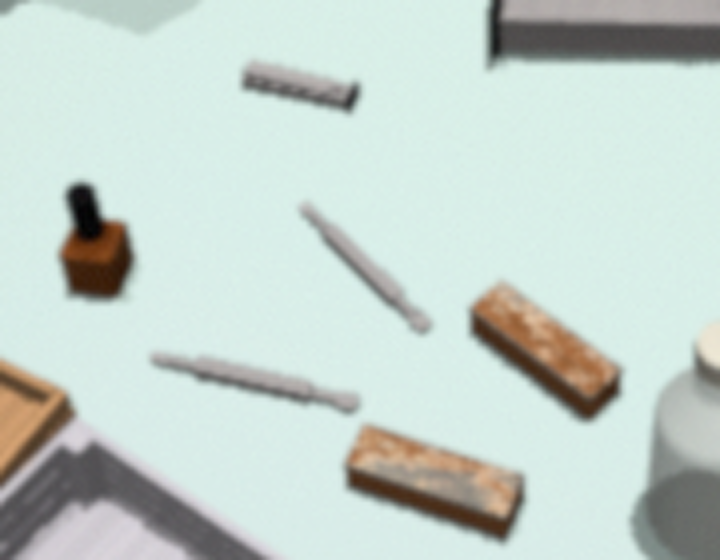

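Call:
{"op": "carry_out", "data": {"rows": [[[0,0,0,0.645,0.948,0,50],[0,0,0,0.645,0.948,0,50],[0,0,0,0.645,0.948,0,50],[0,0,0,0.645,0.948,0,50],[0,0,0,0.645,0.948,0,50]]]}}

```text
time: 0.6
tool_pos: [0.2755, -0.4163, 0.3033]
tool_rot: [0.555, -0.555, 0.438, -0.438]
contact_force: [0.8, -0.2, 0.6]
gripper_width: 0.585
```

Call:
{"op": "carry_out", "data": {"rows": [[[0,0,0,0.645,0.948,-0.3,50],[0,0,0,0.645,0.948,-0.5,50],[0,0,0,0.645,0.948,-0.5,50],[0,0,0,0.645,0.948,-0.5,50],[0,0,0,0.645,0.948,-0.5,50]]]}}

```text
time: 1.1
tool_pos: [0.4044, -0.2267, 0.211]
tool_rot: [0.555, -0.555, 0.438, -0.438]
contact_force: [0.5, -1.1, 0.2]
gripper_width: 0.585
```

Call:
{"op": "carry_out", "data": {"rows": [[[0,0,0,0.645,0.948,-0.3,50],[0,0,0,0,0,0,50],[0,0,0,0,0,0,50]]]}}

```text
time: 1.4
tool_pos: [0.4297, -0.1897, 0.1992]
tool_rot: [-0.556, 0.556, -0.437, 0.436]
contact_force: [0.3, 0.4, -0.8]
gripper_width: 0.586
```

Call:
{"op": "carry_out", "data": {"rows": [[[0,0,0,0,0,-0.8,50],[0,0,0,0,0,-0.8,50],[0,0,0,0,0,-0.7,50],[0,0,0,0,0,0,10],[0,0,0,0,0,0,10]]]}}

```text
time: 1.9
tool_pos: [0.4294, -0.1918, 0.1085]
tool_rot: [-0.555, 0.555, -0.438, 0.438]
contact_force: [-1.0, 1.6, 1.1]
gripper_width: 0.256
```

Call:
{"op": "carry_out", "data": {"rows": [[[0,0,0,0,0,0,10],[0,0,0,0,0,0,10],[0,0,0,0,0,0,10]]]}}

```text
time: 2.2
tool_pos: [0.4304, -0.1912, 0.1094]
tool_rot: [0.555, -0.555, 0.437, -0.439]
contact_force: [-0.1, -0.3, -1.2]
gripper_width: 0.172
```

Call:
{"op": "carry_out", "data": {"rows": [[[0,0,0,0,0,0.8,10],[0,0,0,0,0,0.7,10],[0,0,0,-0.16,-0.98,0,10],[0,0,0,-0.16,-0.98,0,10],[0,0,0,-0.16,-0.98,0,10]]]}}

```text
time: 2.7
tool_pos: [0.4107, -0.3096, 0.1693]
tool_rot: [-0.556, 0.556, -0.437, 0.438]
contact_force: [1.1, 0.5, -1.1]
gripper_width: 0.172
```

Call:
{"op": "carry_out", "data": {"rows": [[[0,0,0,-0.16,-0.98,0,10],[0,0,0,0,0,0,10]]]}}

```text
time: 2.9
tool_pos: [0.4037, -0.3515, 0.1694]
tool_rot: [-0.554, 0.555, -0.438, 0.44]
contact_force: [0.1, 0.5, -0.1]
gripper_width: 0.171
```

Run:
```python
from h import *
f=grab_frame("scene");crop("scene",np.clip(f*1.6,0,255).astype('uint8'),40,180,260,340,3,"s1.png")
```

```text
(no output)
```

View pics/s1.png

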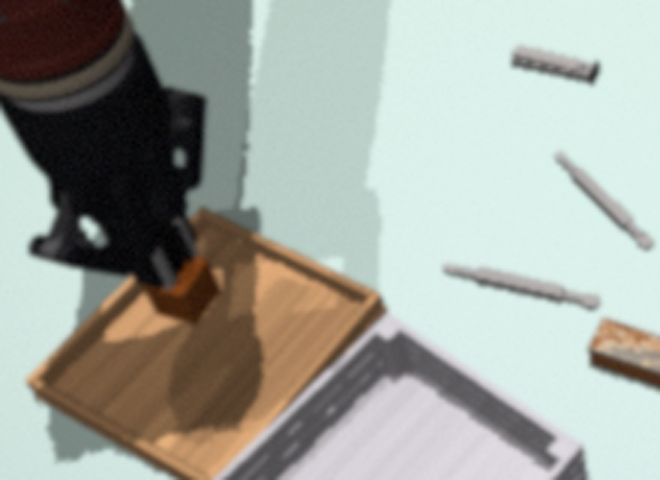

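The bottle is held upright in the gripper (crop 185,285), above the tray. Lowering and releasing.

Call:
{"op": "carry_out", "data": {"rows": [[[0,0,0,0,0,-0.7,10],[0,0,0,0,0,-0.6,10],[0,0,0,0,0,0,10],[0,0,0,0,0,0,40],[0,0,0,0,0,0,40]]]}}

```text
time: 3.45
tool_pos: [0.4046, -0.3471, 0.1168]
tool_rot: [0.556, -0.555, 0.437, -0.438]
contact_force: [0.9, -0.1, 0.3]
gripper_width: 0.469
```

Call:
{"op": "carry_out", "data": {"rows": [[[0,0,0,0,0,0,40],[0,0,0,0,0,0.9,40],[0,0,0,0,0,0.9,40],[0,0,0,0.1,0.8,0.5,40]]]}}

```text
time: 3.85
tool_pos: [0.4091, -0.3182, 0.2126]
tool_rot: [-0.554, 0.555, -0.436, 0.441]
contact_force: [0.6, -0.0, 1.0]
gripper_width: 0.466
```

Call:
{"op": "carry_out", "data": {"rows": [[[0,0,0.1,0.1,0.93,0,40],[0,0,0.1,0.1,0.93,0,40],[0,0,0.1,0.1,0.93,0,40],[0,0,0.1,0.1,0.93,-0.2,40],[0,0,0,0.1,0.93,-0.3,40]]]}}

```text
time: 4.35
tool_pos: [0.4287, -0.1283, 0.1894]
tool_rot: [0.562, -0.561, 0.429, -0.431]
contact_force: [0.8, -0.2, -0.4]
gripper_width: 0.468
```

Call:
{"op": "carry_out", "data": {"rows": [[[0,0,0,0.1,0.93,-0.3,40],[0,0,0,0.1,0.93,-0.4,40],[0,0,0,0.07,0.93,-0.4,40],[0,0,0,0,0,0,40]]]}}

```text
time: 4.75
tool_pos: [0.4373, -0.0143, 0.1419]
tool_rot: [-0.562, 0.563, -0.43, 0.427]
contact_force: [0.6, -0.1, 0.1]
gripper_width: 0.465
```

Run:
```python
from h import *
f=grab_frame("scene");cv2.imwrite("pics/s2.png",f);crop("scene",np.clip(f*1.6,0,255).astype('uint8'),40,130,330,340,2.5,"s2c.png")
s,M,y=tool();print(s["tool_pos"],y)
```

```text
[ 0.4381255  -0.01602921  0.14312859] -74.65436975687476
```

View pics/s2c.png

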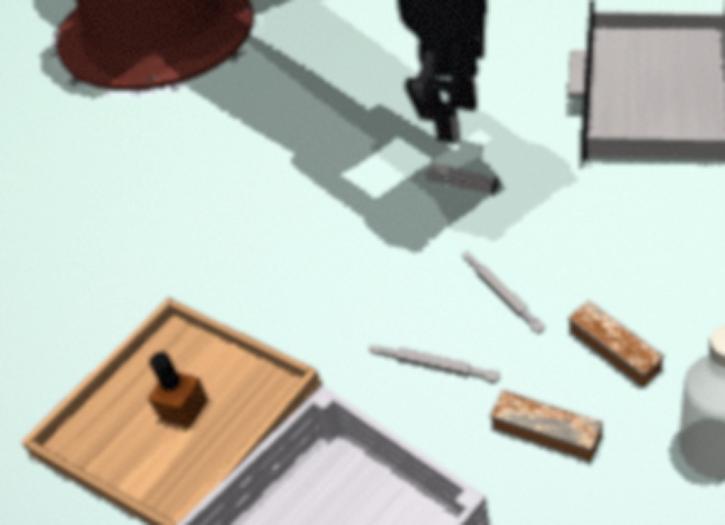

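The bottle is standing in the tray (crop 178,390) and the clipper is still in place under the gripper (463,180). Grasping it.

Call:
{"op": "carry_out", "data": {"rows": [[[0,0,0,0.05,-0.1,-0.8,40],[0,0,0,0,0,-0.6,40],[0,0,0,0,0,-0.25,40],[0,0,0,0,0,0,40]]]}}

```text
time: 5.2
tool_pos: [0.4403, -0.0225, 0.0773]
tool_rot: [-0.561, 0.562, -0.431, 0.43]
contact_force: [0.4, -0.6, -1.3]
gripper_width: 0.47
```

Call:
{"op": "carry_out", "data": {"rows": [[[0,0,0,0,0,0,8],[0,0,0,0,0,0,8],[0,0,0,0,0,0,8],[0,0,0,0,0,0,8]]]}}

```text
time: 5.6
tool_pos: [0.4422, -0.0224, 0.0798]
tool_rot: [0.562, -0.561, 0.429, -0.431]
contact_force: [-1.1, -0.5, 6.2]
gripper_width: 0.122
```

Call:
{"op": "carry_out", "data": {"rows": [[[0,0,0,0,0,0.5,8],[0,0,0,0,0,0.8,8],[0,0,0,0,0,0.8,8],[0,0,0.5,0,0,0,8]]]}}

```text
time: 6.0
tool_pos: [0.4439, -0.0224, 0.1676]
tool_rot: [0.571, -0.567, 0.416, -0.423]
contact_force: [0.7, -1.3, 0.8]
gripper_width: 0.118
```

Run:
```python
from h import *
f=grab_frame("scene");cv2.imwrite("pics/s3.png",f);crop("scene",np.clip(f*1.6,0,255).astype('uint8'),180,110,320,230,4,"s3c.png")
s,M,y=tool();print(s["tool_pos"],y,s["gripper_width"],s["contact_force"])
```

```text
[ 0.44277073 -0.02219125  0.16540564] -72.75238646948736 0.11439099896502664 [ 0.42284971 -0.31742438 -1.11852892]
```

View pics/s3c.png

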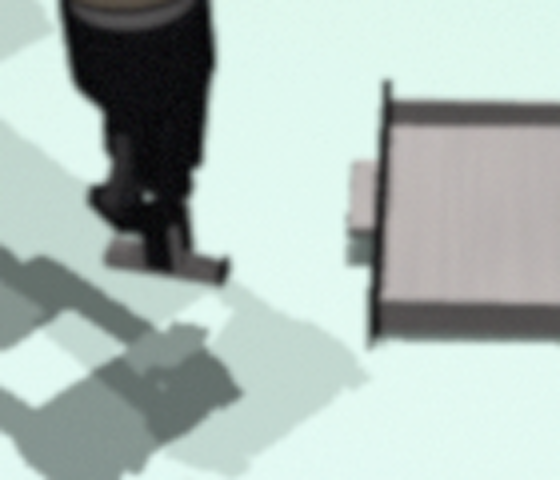

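```bash
cat >> h.py <<'E'
def tri(a,b):
    A=[];
    for n,uv in(("top",a),("scene",b)):
        K,t,M=cam(n);P=K@np.c_[M.T,-M.T@t];A+=[uv[0]*P[2]-P[0],uv[1]*P[2]-P[1]]
    X=np.linalg.svd(np.array(A))[2][-1];X=X[:3]/X[3]
    return X.round(4),(proj("top",X)-a).round(1),(proj("scene",X)-b).round(1)
E
python3 - <<'E'
from h import *
f=cv2.imread("pics/top0.png");g=cv2.imread("pics/scene0.png")
f2=np.clip(f*1.6,0,255).astype('uint8');g2=np.clip(g*1.6,0,255).astype('uint8')
crop("t",f2,145,195,245,290,8,"d1.png");crop("s",g2,255,120,345,200,8,"d2.png")
E
```

```text
(no output)
```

View pics/d1.png

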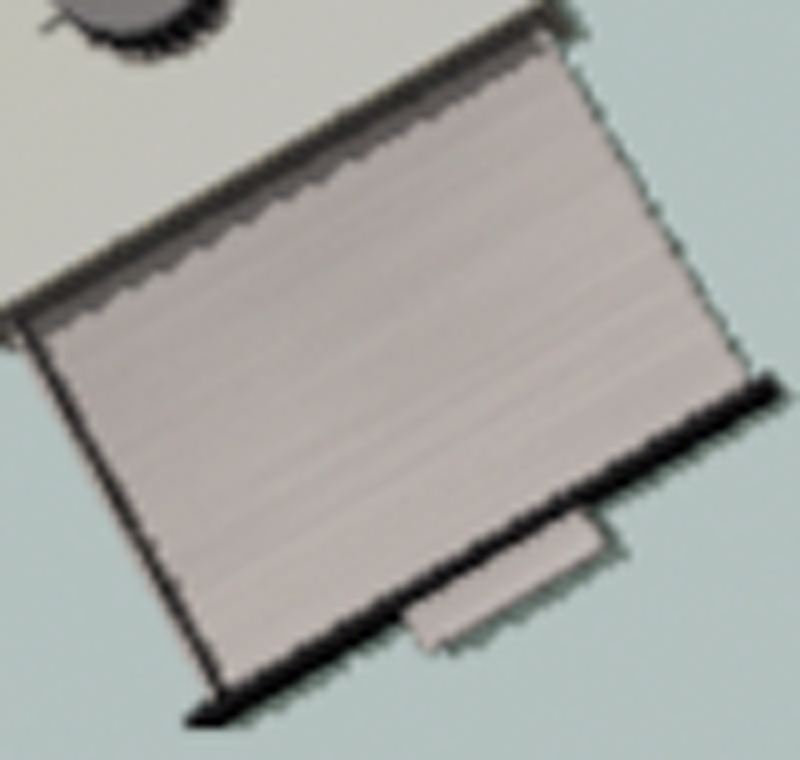

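View pics/d2.png

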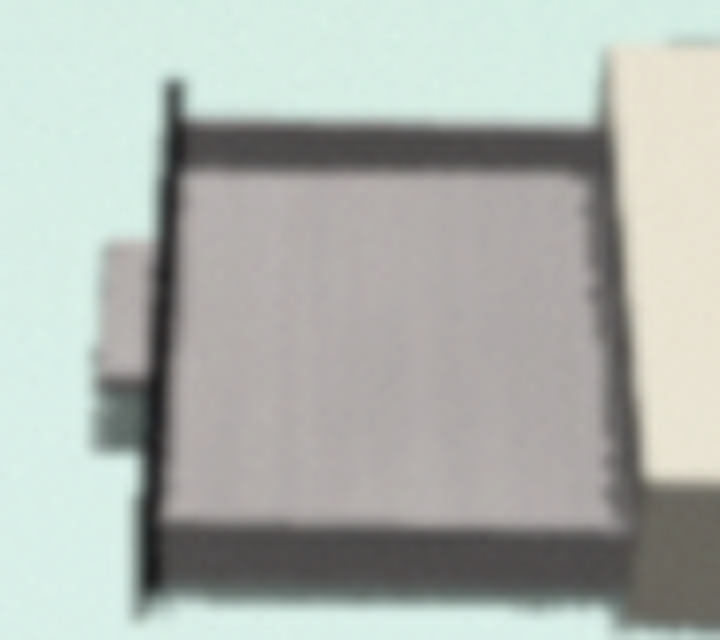

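Run:
```python
from h import *
T=lambda u,v:np.array((u/8+145-.44,v/8+195-.44));S=lambda u,v:np.array((u/8+255-.44,v/8+120-.44))
print("handleL",tri(T(430,652),S(103,242)));print("handleR",tri(T(610,545),S(97,382)))
print("handleL",ray("top",T(430,652),.033),ray("scene",S(103,242),.033));print("handleR",ray("top",T(610,545),.033),ray("scene",S(97,382),.033))
print("plateL",tri(T(188,722),S(165,82)))
print("plateLouter", [ray("top",T(188,722),z) for z in(.04,.045,.05)])
print("plateR",tri(T(782,380),S(141,505)))
print("floor cornerL front",tri(T(232,688),S(181,170)))
```

```text
handleL (array([0.4412, 0.1733, 0.0341]), array([[0., 0.]]), array([[ 0.1, -0. ]]))
handleR (array([0.475 , 0.1151, 0.0311]), array([[-0.1, -0.1]]), array([[-0.1,  0. ]]))
handleL [[0.44131662 0.17361747 0.033     ]] [[0.44028629 0.17437062 0.033     ]]
handleR [[0.47456535 0.11467143 0.033     ]] [[0.47636534 0.11356095 0.033     ]]
plateL (array([0.4199, 0.2486, 0.044 ]), array([[0.3, 0.3]]), array([[ 0.3, -0.1]]))
plateLouter [array([[0.42083003, 0.25036394, 0.04      ]]), array([[0.42074334, 0.24907241, 0.045     ]]), array([[0.42065665, 0.24778088, 0.05      ]])]
plateR (array([0.5268, 0.0569, 0.0486]), array([[-0.3, -0.3]]), array([[-0.4,  0.1]]))
floor cornerL front (array([0.4309, 0.2414, 0.0157]), array([[0.3, 0.4]]), array([[ 0.4, -0.1]]))
```

Call:
{"op": "carry_out", "data": {"rows": [[[0,0,0.45,0.249,0.93,0,8],[0,0,0.45,0.249,0.93,0,8],[0,0,0.45,0.249,0.93,0,8],[0,0,0.45,0.249,0.93,0,8],[0,0,0.45,0.249,0.93,0,8]]]}}

```text
time: 6.55
tool_pos: [0.4905, 0.1657, 0.1614]
tool_rot: [-0.6, 0.6, -0.374, 0.374]
contact_force: [1.2, -0.3, -0.9]
gripper_width: 0.121
```

Call:
{"op": "carry_out", "data": {"rows": [[[0,0,0.45,0.249,0.93,0,8],[0,0,0.45,0.249,0.93,0,8],[0,0,0,0,0,0,8],[0,0,0,0,0,-0.8,8],[0,0,0,0,0,0,8]]]}}

```text
time: 7.05
tool_pos: [0.5075, 0.2375, 0.1253]
tool_rot: [-0.609, 0.614, -0.357, 0.353]
contact_force: [-0.6, -1.1, -2.3]
gripper_width: 0.124
```

Run:
```python
from h import *
f=grab_frame("scene");cv2.imwrite("pics/s4.png",f);crop("scene",np.clip(f*1.6,0,255).astype('uint8'),240,70,400,210,4,"s4c.png")
s,M,y=tool();print(s["tool_pos"],y,s["gripper_width"],s["contact_force"])
```

```text
[0.50839067 0.23756498 0.12707589] -60.316683943981964 0.12050009641367505 [-0.50839743 -0.41376065 -0.08679433]
```

View pics/s4c.png

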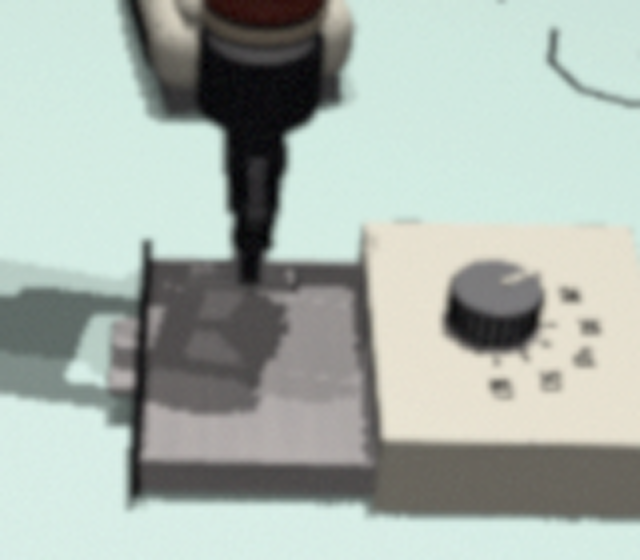

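The clipper is inside the drawer's outline, near its left wall (crop 250,275). Lowering it.

Call:
{"op": "carry_out", "data": {"rows": [[[0,0,0,0.1,0,-0.4,8],[0,0,0,0,0,-0.35,8],[0,0,0,0,0,0,8]]]}}

```text
time: 7.4
tool_pos: [0.5132, 0.2376, 0.0981]
tool_rot: [-0.61, 0.612, -0.356, 0.354]
contact_force: [-0.7, -1.1, -0.3]
gripper_width: 0.117
```

Call:
{"op": "carry_out", "data": {"rows": [[[0,0,0,0,0,0,28],[0,0,0,0,0,0,28],[0,0,0,0,0,0,28],[0,0,0,0,0,0.8,28],[0,0,0,0,0,0.8,28]]]}}

```text
time: 7.9
tool_pos: [0.5139, 0.2383, 0.164]
tool_rot: [-0.611, 0.612, -0.356, 0.355]
contact_force: [0.5, 0.5, 0.0]
gripper_width: 0.329
```

Call:
{"op": "carry_out", "data": {"rows": [[[0,0,-0.8,0.1,-0.9,0.5,35],[0,0,-0.8,0.1,-0.9,0,35],[0,0,-0.8,0.1,-0.9,0,35],[0,0,-0.8,0.1,-0.9,0,35],[0,0,-0.8,0.1,-0.9,0,35]]]}}

```text
time: 8.4
tool_pos: [0.5349, 0.0572, 0.1849]
tool_rot: [0.556, -0.555, 0.437, -0.438]
contact_force: [1.4, -0.1, -0.0]
gripper_width: 0.412
```

Run:
```python
from h import *
for n in("scene","top"):
    f=grab_frame(n);cv2.imwrite(f"pics/{n}5.png",np.clip(f*1.6,0,255).astype('uint8'))
s,M,y=tool();print(s["tool_pos"],y,s["gripper_width"],s["contact_force"])
```

```text
[0.535334   0.05530982 0.18491919] -76.58321228230787 0.40402461601738815 [ 0.63134504  0.24931486 -1.02841489]
```

View pics/top5.png

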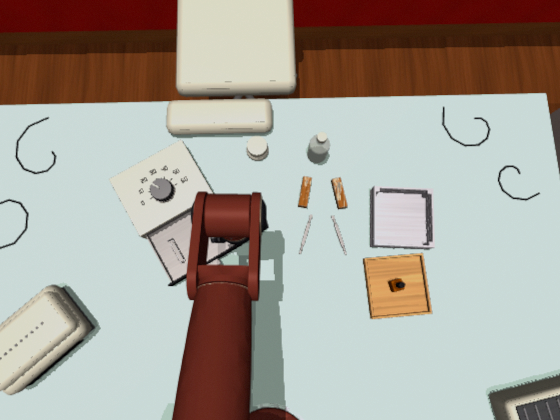

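Clipper lies in the drawer (177,248); the pushers are unmoved at (306,234) and (339,235). Going to the left pusher.

Call:
{"op": "carry_out", "data": {"rows": [[[0,0,-1,0.07,-0.845,-0.2,35],[0,0,-1,0.07,-0.845,-0.2,35],[0,0,-1,0.07,-0.845,-0.2,35],[0,0,-1,0.07,-0.845,-0.2,35],[0,0,-1,0.07,-0.845,-0.2,35]]]}}

```text
time: 9.0
tool_pos: [0.549, -0.1111, 0.1443]
tool_rot: [-0.472, 0.471, -0.527, 0.527]
contact_force: [0.5, 0.0, 1.2]
gripper_width: 0.407
```

Call:
{"op": "carry_out", "data": {"rows": [[[0,0,-1,0,0,-0.3,35],[0,0,-1,0,0,-0.3,35],[0,0,-1,0,0,0,35],[0,0,0,0,0,0,35]]]}}

```text
time: 9.4
tool_pos: [0.5487, -0.1099, 0.1198]
tool_rot: [0.414, -0.414, 0.573, -0.573]
contact_force: [0.1, 0.9, -0.1]
gripper_width: 0.412
```

Run:
```python
from h import *
s,M,y=tool();print(s["tool_pos"],y)
f=grab_frame("scene");crop("scene",np.clip(f*1.6,0,255).astype('uint8'),170,150,330,290,4,"s6c.png");print(proj("scene",(.549,-.1138,.006)))
s,M,y=tool();print(s["tool_pos"],y)
```

```text
[ 0.5486838  -0.10992789  0.11983848] -108.24516342237204
[[239.58301209 245.81841242]]
[ 0.54895862 -0.11001122  0.12027821] -108.16790535550355
```

View pics/s6c.png

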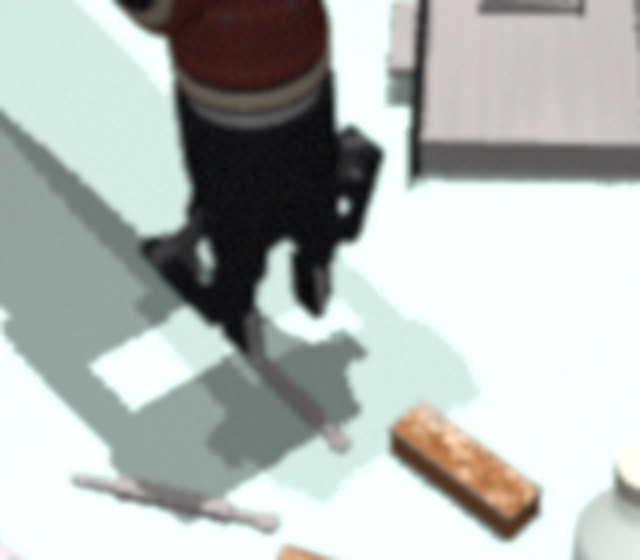

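Call:
{"op": "carry_out", "data": {"rows": [[[0,0,-0.1,0,-0.1,-0.5,35],[0,0,0,0,0,-0.5,35],[0,0,0,0,0,0,35]]]}}

```text
time: 9.75
tool_pos: [0.5471, -0.1136, 0.0778]
tool_rot: [0.412, -0.414, 0.576, -0.573]
contact_force: [0.5, -0.8, 0.0]
gripper_width: 0.41
```

Call:
{"op": "carry_out", "data": {"rows": [[[0,0,0,0,0,0,4],[0,0,0,0,0,0,4],[0,0,0,0,0,0,4],[0,0,0,0,0,0,4]]]}}

```text
time: 10.15
tool_pos: [0.5499, -0.1148, 0.0818]
tool_rot: [-0.413, 0.412, -0.574, 0.575]
contact_force: [-1.2, 0.5, 5.4]
gripper_width: 0.047
```

Call:
{"op": "carry_out", "data": {"rows": [[[0,0,0,0,0,0.4,4],[0,0,0.5,0,0,0.8,4],[0,0,1,0,0,0.8,4],[0,0,1,0,0,0,4]]]}}

```text
time: 10.55
tool_pos: [0.5516, -0.1155, 0.1668]
tool_rot: [-0.463, 0.46, -0.533, 0.539]
contact_force: [1.3, -1.1, -0.2]
gripper_width: 0.042
```

Run:
```python
from h import *
f=grab_frame("scene");crop("scene",np.clip(f*1.6,0,255).astype('uint8'),170,130,330,290,3.5,"s7c.png")
s,M,y=tool();print(s["tool_pos"],y)
```

```text
[ 0.55047203 -0.11506636  0.16447304] -98.42022787755987
```

View pics/s7c.png

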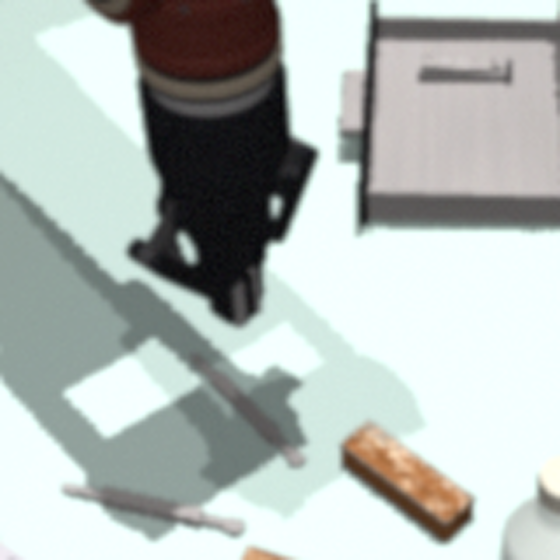

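The jaws closed empty over the top of the pusher: when open, the tips sit farther back than I allowed. It still lies at scene px (241,247), so I'll retry lower with a narrower opening.

Run:
```python
from h import *
S=lambda u,v:(u/3.5+170-.4,v/3.5+130-.4)
P=ray("scene",[S(195,357),S(302,462),S(242,402)],.006)[:,:2];print(P.round(4),P[:2].mean(0),np.degrees(np.arctan2(*(P[1]-P[0])[::-1])))
```

```text
[[ 0.4978 -0.0966]
 [ 0.6032 -0.1313]
 [ 0.5452 -0.1116]] [ 0.55051899 -0.11391364] -18.225894644572247
```

Call:
{"op": "carry_out", "data": {"rows": [[[0,0,-1,0,0,-0.5,22],[0,0,-1,0,0,-0.5,22],[0,0,-0.5,0,0,0,22],[0,0,0,0,0,0,22]]]}}

```text
time: 11.0
tool_pos: [0.5477, -0.1142, 0.1189]
tool_rot: [0.411, -0.412, 0.576, -0.574]
contact_force: [-0.0, -0.7, 0.6]
gripper_width: 0.259
```

Call:
{"op": "carry_out", "data": {"rows": [[[0,0,0,0,0,-0.5,22],[0,0,0,0,0,-0.4,22],[0,0,0,0,0,-0.2,22],[0,0,0,0,0,0,22],[0,0,0,0,0,0,22]]]}}

```text
time: 11.5
tool_pos: [0.5488, -0.1145, 0.0761]
tool_rot: [0.412, -0.412, 0.575, -0.575]
contact_force: [0.8, 0.1, 0.1]
gripper_width: 0.255
```

Call:
{"op": "carry_out", "data": {"rows": [[[0,0,0,0,0,0,2],[0,0,0,0,0,0,2],[0,0,0,0,0,0,2],[0,0,0,0,0,0,2]]]}}

```text
time: 11.9
tool_pos: [0.5494, -0.1147, 0.077]
tool_rot: [-0.413, 0.412, -0.574, 0.575]
contact_force: [-1.6, 0.2, 4.5]
gripper_width: 0.074
```

Call:
{"op": "carry_out", "data": {"rows": [[[0,0,0,0,0,0.4,2],[0,0,1,0,0,0.8,2],[0,0,1,0,0,0.8,2],[0,0,1,0,0,0.2,2]]]}}

```text
time: 12.3
tool_pos: [0.5507, -0.1151, 0.1694]
tool_rot: [-0.472, 0.469, -0.525, 0.53]
contact_force: [0.7, 0.2, -0.4]
gripper_width: 0.075
```

Run:
```python
from h import *
f=grab_frame("scene");crop("scene",np.clip(f*1.6,0,255).astype('uint8'),170,130,330,290,3.5,"s8c.png")
s,M,y=tool();print(s["tool_pos"],y,s["gripper_width"])
```

```text
[ 0.55067838 -0.1151318   0.16926442] -96.41872480686119 0.07274154663429903
```

View pics/s8c.png

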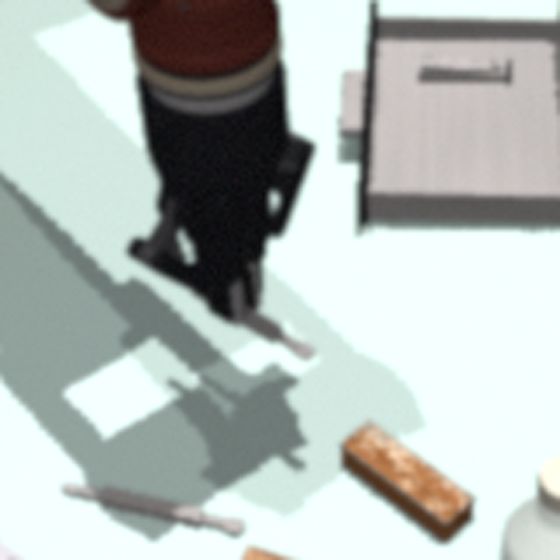

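The pusher is held (crop 270,330). Carrying it to the drawer.

Call:
{"op": "carry_out", "data": {"rows": [[[0,0,1,-0.033,0.956,0,2],[0,0,1,-0.033,0.956,0,2],[0,0,1,-0.033,0.956,0,2],[0,0,1,-0.033,0.956,0,2],[0,0,1,-0.033,0.956,0,2]]]}}

```text
time: 12.85
tool_pos: [0.5413, 0.0782, 0.1637]
tool_rot: [-0.555, 0.555, -0.439, 0.438]
contact_force: [1.1, -1.0, -0.2]
gripper_width: 0.073
```

Call:
{"op": "carry_out", "data": {"rows": [[[0,0,1,-0.033,0.956,0,2],[0,0,1,-0.033,0.956,0,2],[0,0,1,-0.033,0.956,0,2],[0,0,1,0,0,-0.5,2],[0,0,0,0,0,-0.5,2]]]}}

```text
time: 13.35
tool_pos: [0.538, 0.1929, 0.1241]
tool_rot: [0.611, -0.61, 0.356, -0.357]
contact_force: [1.0, -0.3, -1.2]
gripper_width: 0.075
```

Run:
```python
from h import *
f=grab_frame("scene");cv2.imwrite("pics/s4.png",f);crop("scene",np.clip(f*1.6,0,255).astype('uint8'),240,70,400,210,4,"s9c.png")
s,M,y=tool();print(s["tool_pos"],y,s["gripper_width"],s["contact_force"])
```

```text
[0.53544835 0.19171625 0.11954547] -60.664317256038075 0.07630825102421263 [-1.79697971 -0.05183778 -2.81234101]
```

View pics/s9c.png

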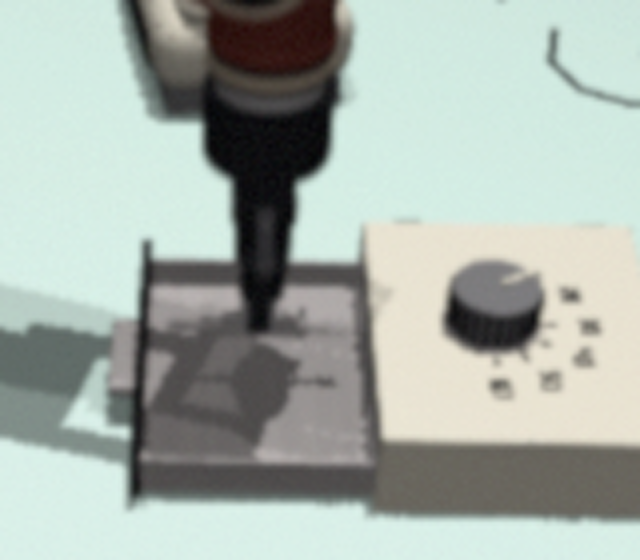

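Call:
{"op": "carry_out", "data": {"rows": [[[0,0,0,0.1,0,-0.4,2],[0,0,0,0,0,-0.25,2],[0,0,0,0,0,0,2]]]}}

```text
time: 13.7
tool_pos: [0.5407, 0.1909, 0.0962]
tool_rot: [-0.609, 0.611, -0.359, 0.356]
contact_force: [0.5, -0.8, -0.7]
gripper_width: 0.075
```

Call:
{"op": "carry_out", "data": {"rows": [[[0,0,0,0,0,0,24],[0,0,0,0,0,0,24],[0,0,0,0,0,0,24],[0,0,0,0,0,0.8,24],[0,0,0,0,0,0.8,24]]]}}

```text
time: 14.2
tool_pos: [0.5413, 0.1912, 0.162]
tool_rot: [-0.61, 0.611, -0.358, 0.357]
contact_force: [0.4, 0.9, 0.5]
gripper_width: 0.283
```

Call:
{"op": "carry_out", "data": {"rows": [[[0,0,0,0,-0.9,0.4,24],[0,0,0,0,-0.9,0,24],[0,0,-0.5,0,-0.9,0,24],[0,0,-0.5,0,-0.9,0,24],[0,0,-0.5,0,-0.9,0,24]]]}}

```text
time: 14.7
tool_pos: [0.5422, 0.0101, 0.1789]
tool_rot: [0.591, -0.59, 0.389, -0.39]
contact_force: [0.1, 0.3, -0.1]
gripper_width: 0.286
```

Call:
{"op": "carry_out", "data": {"rows": [[[0,0,-0.5,0,-0.9,0,24],[0,0,-0.5,0,-0.9,0,24],[0,0,-0.5,0,-0.9,0,24],[0,0,-0.4,0,-0.9,0,24],[0,0,0,0,0,0,24]]]}}

```text
time: 15.2
tool_pos: [0.5423, -0.1362, 0.1791]
tool_rot: [-0.562, 0.563, -0.427, 0.429]
contact_force: [0.7, 0.0, 0.4]
gripper_width: 0.28
```

Run:
```python
from h import *
f=grab_frame("scene");cv2.imwrite("pics/s10.png",np.clip(f*1.6,0,255).astype('uint8'))
s,M,y=tool();print(s["tool_pos"],y,s["gripper_width"],s["contact_force"])
```

```text
[ 0.54226392 -0.13440318  0.17879566] -74.4779717990919 0.27973662331498117 [ 0.62909032 -0.9400593   0.26088777]
```

View pics/s10.png

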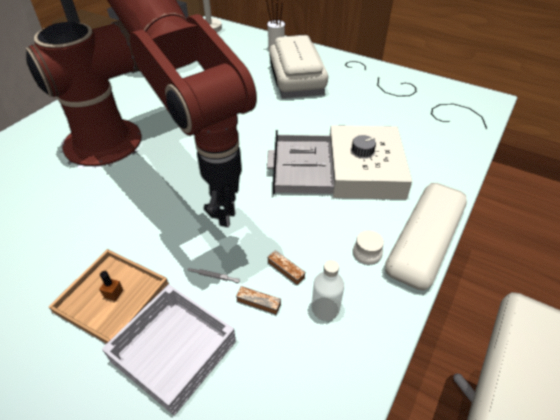

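The clipper and first pusher lie in the drawer (300,150 and 302,163). The second pusher is unmoved at (214,274).

Call:
{"op": "carry_out", "data": {"rows": [[[0,0,0.1,0.04,-0.88,-0.4,22],[0,0,0,0.04,-0.88,-0.5,22],[0,0,0,0,0,-0.5,22],[0,0,0,0,0,0,22]]]}}

```text
time: 15.65
tool_pos: [0.5435, -0.2017, 0.1189]
tool_rot: [-0.565, 0.565, -0.427, 0.423]
contact_force: [-1.0, 0.5, -0.4]
gripper_width: 0.259
```

Run:
```python
from h import *
f=grab_frame("scene");crop("scene",np.clip(f*1.6,0,255).astype('uint8'),150,180,310,320,4,"s11c.png")
s,M,y=tool();print(s["tool_pos"],y,s["gripper_width"],s["contact_force"])
```

```text
[ 0.54440694 -0.20167908  0.12055127] -73.85748800476547 0.2566418562982499 [-0.05799027  0.21572279  0.59058033]
```

View pics/s11c.png

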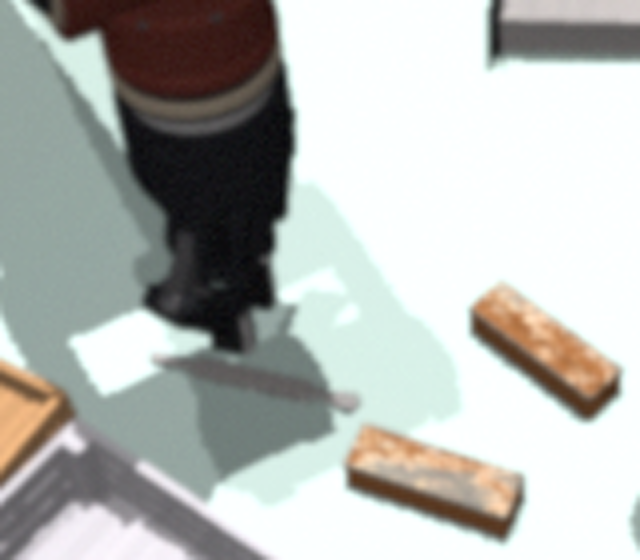

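Call:
{"op": "carry_out", "data": {"rows": [[[0,0,0,0,-0.09,-0.5,22],[0,0,0,0,0,-0.4,22],[0,0,0,0,0,-0.22,22],[0,0,0,0,0,0,22],[0,0,0,0,0,0,22]]]}}

```text
time: 16.2
tool_pos: [0.5455, -0.2062, 0.0775]
tool_rot: [0.565, -0.565, 0.425, -0.425]
contact_force: [0.1, 0.2, -0.2]
gripper_width: 0.26
```

Call:
{"op": "carry_out", "data": {"rows": [[[0,0,0,0,0,0,2],[0,0,0,0,0,0,2],[0,0,0,0,0,0,2],[0,0,0,0,0,0,2]]]}}

```text
time: 16.6
tool_pos: [0.546, -0.2068, 0.0783]
tool_rot: [0.565, -0.565, 0.424, -0.426]
contact_force: [0.5, 0.5, 5.5]
gripper_width: 0.073
```

Call:
{"op": "carry_out", "data": {"rows": [[[0,0,0,0,0,0.4,2],[0,0,1,0,0,0.8,2],[0,0,1,0,0,0.8,2],[0,0,1,0,0,0.2,2]]]}}

```text
time: 17.0
tool_pos: [0.5471, -0.2076, 0.1705]
tool_rot: [0.607, -0.607, 0.36, -0.365]
contact_force: [1.0, -0.4, 0.5]
gripper_width: 0.068
```

Run:
```python
from h import *
f=grab_frame("scene");crop("scene",np.clip(f*1.6,0,255).astype('uint8'),150,130,310,320,3,"s12c.png")
s,M,y=tool();print(s["tool_pos"],y,s["gripper_width"],s["contact_force"])
```

```text
[ 0.54713924 -0.20759392  0.17044163] -61.62633338363174 0.0712821653801878 [ 9.66400997e-01 -1.11180518e-01 -5.83858805e-04]
```

View pics/s12c.png

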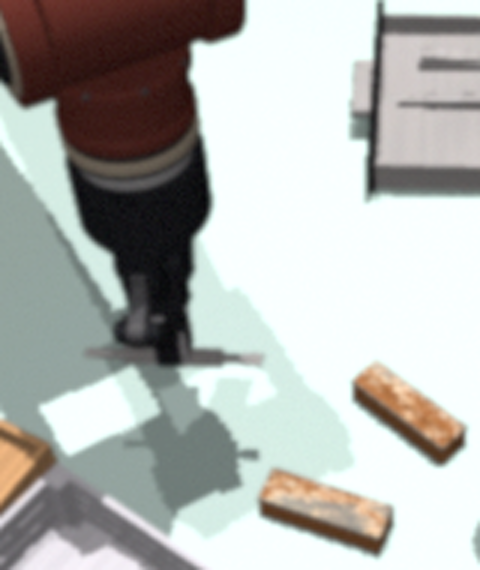

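Second pusher held. Carrying it to the drawer's right side.

Call:
{"op": "carry_out", "data": {"rows": [[[0,0,0.33,0.06,0.972,0,2],[0,0,0,0.06,0.972,0,2],[0,0,0,0.06,0.972,0,2],[0,0,0,0.06,0.972,0,2],[0,0,0,0.06,0.972,0,2]]]}}

```text
time: 17.55
tool_pos: [0.5566, -0.0107, 0.1648]
tool_rot: [-0.61, 0.61, -0.357, 0.357]
contact_force: [-0.2, 0.6, -0.7]
gripper_width: 0.068
```

Call:
{"op": "carry_out", "data": {"rows": [[[0,0,0,0.06,0.972,0,2],[0,0,0,0.06,0.972,0,2],[0,0,0,0.06,0.972,0,2],[0,0,0,0.06,0.972,-0.4,2],[0,0,0,0,0,-0.7,2]]]}}

```text
time: 18.05
tool_pos: [0.5682, 0.1474, 0.1232]
tool_rot: [0.613, -0.61, 0.354, -0.357]
contact_force: [0.5, -1.2, -0.7]
gripper_width: 0.068
```

Call:
{"op": "carry_out", "data": {"rows": [[[0,0,0,0,0,0,2]]]}}

```text
time: 18.15
tool_pos: [0.5635, 0.144, 0.1167]
tool_rot: [-0.609, 0.613, -0.359, 0.354]
contact_force: [-1.4, 0.4, -0.3]
gripper_width: 0.07
```

Run:
```python
from h import *
f=grab_frame("scene");crop("scene",np.clip(f*1.6,0,255).astype('uint8'),240,70,400,210,4,"s13c.png")
s,M,y=tool();print(s["tool_pos"],y,s["gripper_width"],s["contact_force"])
```

```text
[0.56473234 0.14339891 0.11861001] -60.5681100433731 0.06972426792620548 [ 0.80827024 -0.32750002 -0.80622523]
```

View pics/s13c.png

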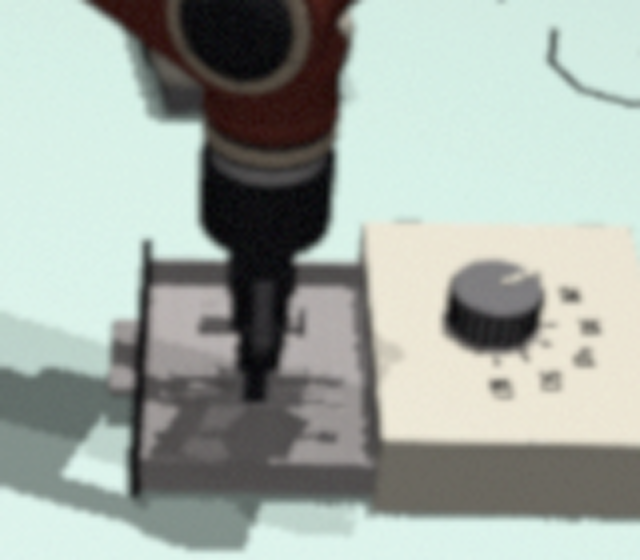

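Call:
{"op": "carry_out", "data": {"rows": [[[0,0,0,0.06,0,-0.35,2],[0,0,0,0,0,-0.22,2],[0,0,0,0,0,0,2]]]}}

```text
time: 18.5
tool_pos: [0.5686, 0.1425, 0.097]
tool_rot: [-0.61, 0.611, -0.358, 0.356]
contact_force: [0.2, 0.9, 0.4]
gripper_width: 0.07
```

Call:
{"op": "carry_out", "data": {"rows": [[[0,0,0,0,0,0,24],[0,0,0,0,0,0,24],[0,0,0,0,0,0,24],[0,0,0,0,0,0.8,24],[0,0,0,0,0,0.8,24]]]}}

```text
time: 19.0
tool_pos: [0.5685, 0.1432, 0.1621]
tool_rot: [-0.61, 0.611, -0.357, 0.356]
contact_force: [-0.3, 0.2, -0.1]
gripper_width: 0.28
```

Call:
{"op": "carry_out", "data": {"rows": [[[0,0,0,-0.3,-0.8,0.8,24],[0,0,-0.5,-0.2,-0.9,0.5,24],[0,0,-0.5,0,-0.9,0,24],[0,0,-0.5,0,-0.9,0,24],[0,0,-0.5,0,-0.9,0,24]]]}}

```text
time: 19.5
tool_pos: [0.5493, -0.034, 0.2154]
tool_rot: [0.584, -0.584, 0.398, -0.399]
contact_force: [0.9, 0.1, -0.2]
gripper_width: 0.285
```

Run:
```python
from h import *
f=grab_frame("scene");f2=np.clip(f*1.6,0,255).astype('uint8');cv2.imwrite("pics/s14.png",f2);crop("scene",f2,255,90,345,200,6,"s14c.png")
s,M,y=tool();print(s["tool_pos"],y,s["gripper_width"],s["contact_force"])
```

```text
[ 0.5494139  -0.03828722  0.21540875] -68.89284094436934 0.28466053868644653 [ 1.16929761 -3.02871383 -0.1317018 ]
```

View pics/s14.png

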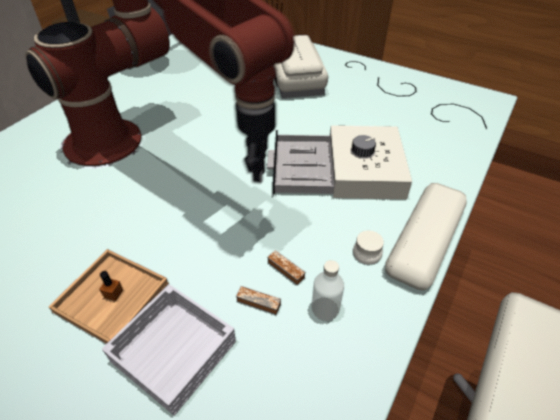

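View pics/s14c.png

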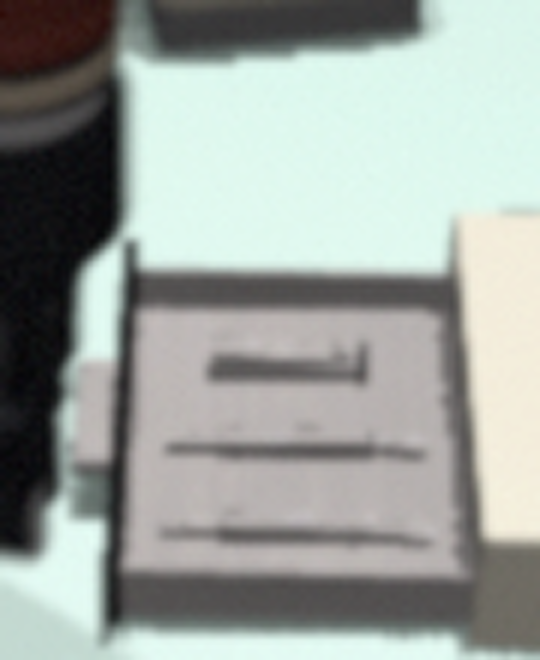

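All three steel tools lie flat in the drawer (crop: 290,365; 290,450; 290,535). No other steel tool is visible. Shutting the drawer next, with closed fingers on the handle.

Call:
{"op": "carry_out", "data": {"rows": [[[0,0,0.55,-0.81,1,0,0],[0,0,0.55,-0.81,1,0,0],[0,0,0.55,-0.81,1,0,0],[0,0,0.5,-0.81,1,0,0],[0,0,0,0,0,0,0]]]}}

```text
time: 20.05
tool_pos: [0.4203, 0.1261, 0.2141]
tool_rot: [0.614, -0.613, 0.352, -0.351]
contact_force: [0.3, -0.3, 0.5]
gripper_width: -0.002
```

Call:
{"op": "carry_out", "data": {"rows": [[[0,0,0,0,0,-0.9,0],[0,0,0,0,0,-0.9,0],[0,0,0,0,0,-0.9,0],[0,0,0,0,0,-0.35,0],[0,0,0,0,0,0,0]]]}}

```text
time: 20.55
tool_pos: [0.4218, 0.1223, 0.0899]
tool_rot: [-0.611, 0.614, -0.355, 0.352]
contact_force: [-0.1, 0.3, 0.1]
gripper_width: -0.0
```

Run:
```python
from h import *
f=grab_frame("scene");f2=np.clip(f*1.6,0,255).astype('uint8');crop("scene",f2,215,80,345,200,5,"s15c.png")
s,M,y=tool();print(s["tool_pos"],y,s["gripper_width"],s["contact_force"])
```

```text
[0.42311177 0.12250803 0.09178341] -59.99196635936482 0.0006600973517267897 [-0.67652154  0.12960922  0.34226934]
```

View pics/s15c.png

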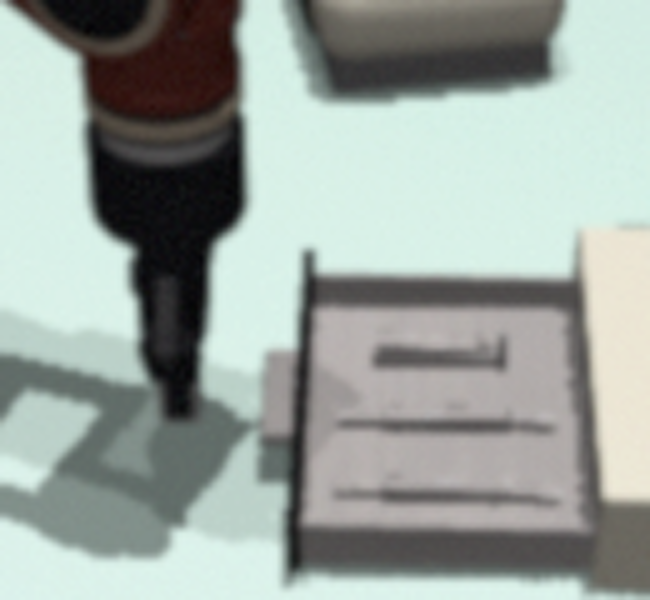

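Call:
{"op": "carry_out", "data": {"rows": [[[0,0,0,0.22,0.125,0,0],[0,0,0,0.22,0.125,0,0],[0,0,0,0.22,0.125,0,0],[0,0,0,0.26,0.148,0,0],[0,0,0,0.26,0.148,0,0]]]}}

```text
time: 21.1
tool_pos: [0.4714, 0.1496, 0.0931]
tool_rot: [-0.612, 0.613, -0.353, 0.353]
contact_force: [-4.6, -4.3, 5.7]
gripper_width: 0.003
```

Call:
{"op": "carry_out", "data": {"rows": [[[0,0,0,0.3,0.171,0,0],[0,0,0,0.3,0.171,0,0],[0,0,0,0.3,0.171,0,0],[0,0,0,0.3,0.171,0,0],[0,0,0,0.3,0.171,0,0]]]}}

```text
time: 21.6
tool_pos: [0.5315, 0.1836, 0.0929]
tool_rot: [-0.611, 0.614, -0.353, 0.353]
contact_force: [-4.0, -5.7, 3.6]
gripper_width: -0.0
```

Run:
```python
from h import *
f=grab_frame("scene");f2=np.clip(f*1.6,0,255).astype('uint8');crop("scene",f2,215,80,415,200,4,"s16c.png")
s,M,y=tool();print(s["tool_pos"],y,s["gripper_width"],s["contact_force"])
```

```text
[0.53335632 0.1846403  0.09341474] -59.95275661943207 0.0005658544766302085 [-1.38838505 -1.20716257  0.69994386]
```

View pics/s16c.png

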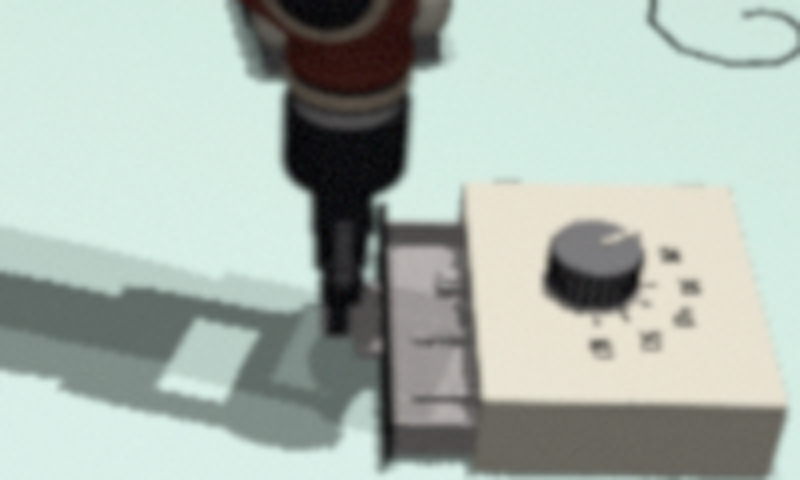

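Call:
{"op": "carry_out", "data": {"rows": [[[0,0,0,0.26,0.148,0,0],[0,0,0,0.26,0.148,0,0],[0,0,0,0.26,0.148,0,0],[0,0,0,0.2,0.114,0,0],[0,0,0,0.1,0.057,0,0]]]}}

```text
time: 22.15
tool_pos: [0.5737, 0.208, 0.0923]
tool_rot: [-0.611, 0.614, -0.354, 0.353]
contact_force: [-14.8, -11.5, 12.9]
gripper_width: -0.004
```

Run:
```python
from h import *
f=grab_frame("scene");f2=np.clip(f*1.6,0,255).astype('uint8');crop("scene",f2,215,80,415,200,4,"s17c.png")
s,M,y=tool();print(s["tool_pos"],y,s["gripper_width"],s["contact_force"])
```

```text
[0.57362739 0.20799187 0.09230682] -59.93387044097075 -0.0020960340190356555 [-5.39220947 -5.78374328  3.21087442]
```

View pics/s17c.png

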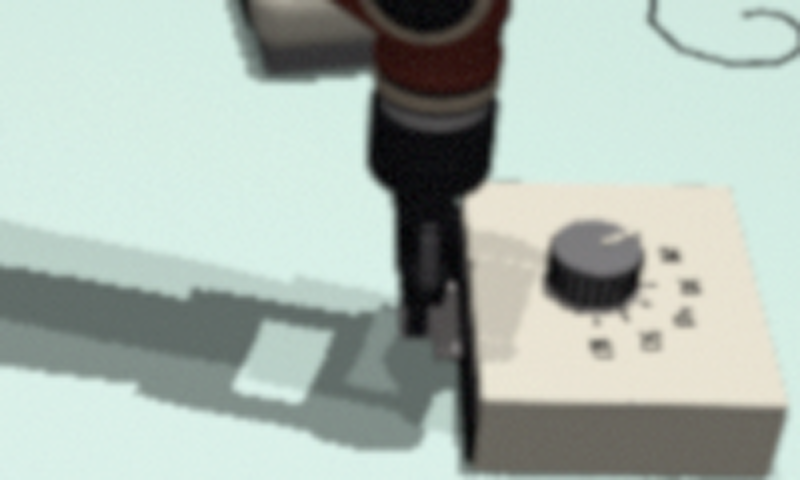

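Call:
{"op": "carry_out", "data": {"rows": [[[0,0,0,0.09,0.05,0,0],[0,0,0,0,0,0,0],[0,0,0,0,0,0,0]]]}}

```text
time: 22.5
tool_pos: [0.5743, 0.2083, 0.0923]
tool_rot: [-0.608, 0.617, -0.356, 0.351]
contact_force: [-17.2, -12.2, 14.5]
gripper_width: 0.0
```

The drawer is shut: its plate is flush with the cabinet (crop 468,330), and more push gave no motion, only about 25 N. Backing off to the timer.

Call:
{"op": "carry_out", "data": {"rows": [[[0,0,0,-0.3,-0.17,0,0],[0,0,0,-0.4,-0.23,0,20],[0,0,0,0,0,1,60],[0,0,0,0,0,1,85],[0,0,0,0,0,0.8,85]]]}}

```text
time: 23.0
tool_pos: [0.5502, 0.195, 0.207]
tool_rot: [0.614, -0.611, 0.353, -0.354]
contact_force: [0.8, 0.7, 0.3]
gripper_width: 0.679
```

Run:
```python
from h import *
f=grab_frame("scene");f2=np.clip(f*1.6,0,255).astype('uint8');crop("scene",f2,325,110,415,200,6,"s18c.png")
g=cv2.imread("pics/top0.png");crop("top",np.clip(g*1.6,0,255).astype('uint8'),130,155,195,220,8,"t18c.png")
s,M,y=tool();print(s["tool_pos"],y,s["joint_pos"])
```

```text
[0.55292237 0.19572651 0.2135927 ] -59.94915516013488 [2.13091228e-01 2.78334792e-02 1.79321632e+00 8.32467527e-04
 1.30729490e+00 1.25916869e+00]
```

View pics/s18c.png

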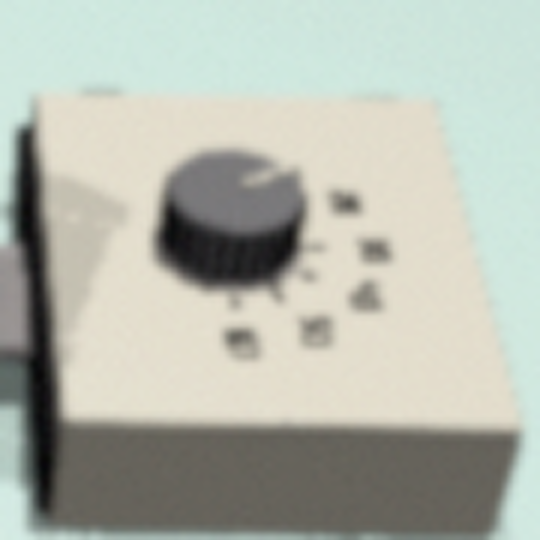

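View pics/t18c.png

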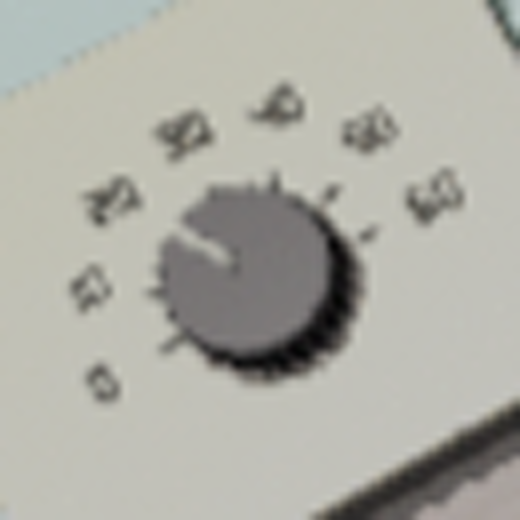

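Run:
```python
from h import *
T=lambda u,v:np.array((u/8+130-.44,v/8+155-.44));S=lambda u,v:np.array((u/6+325-.42,v/6+110-.42))
print(tri(T(246,270),S(235,192)),ray("top",T(246,270),.09),ray("scene",S(235,192),.09))
a=ray("top",[T(236,266),T(172,224)],.09);b=ray("scene",[S(243,186),S(299,170)],.09)
for q in(a,b):
    d=q[1]-q[0];print(q.round(4).tolist(),119.7-np.degrees(np.arctan2(d[1],d[0])))
s,M,y=tool();print(s["tool_pos"],y)
```

```text
(array([0.6666, 0.2632, 0.0905]), array([[-0.1, -0.2]]), array([[-0.2,  0.1]])) [[0.66624558 0.26302093 0.09      ]] [[0.66677224 0.26435716 0.09      ]]
[[0.6677, 0.2663, 0.09], [0.6822, 0.2873, 0.09]] 64.37939336096733
[[0.668, 0.2698, 0.09], [0.6836, 0.292, 0.09]] 64.87933707840206
[0.55292237 0.19572651 0.2135927 ] -59.94915516013488
```

Call:
{"op": "carry_out", "data": {"rows": [[[0,0,0,0.95,0.565,0,85],[0,0,0,0.95,0.565,0,85],[0,0,0,0.95,0.565,0,85],[0,0,0,0,0,-0.3,85],[0,0,0,0,0,0,85]]]}}

```text
time: 23.55
tool_pos: [0.6629, 0.2626, 0.1893]
tool_rot: [-0.612, 0.613, -0.354, 0.352]
contact_force: [-1.4, -0.6, -1.0]
gripper_width: 0.996
```

Run:
```python
from h import *
f=grab_frame("scene");f2=np.clip(f*1.6,0,255).astype('uint8');crop("scene",f2,300,60,430,200,4,"s19c.png")
s,M,y=tool();print(s["tool_pos"],y,s["gripper_width"])
```

```text
[0.66246797 0.26222754 0.19024823] -59.95271223896909 0.993372494050016
```

View pics/s19c.png

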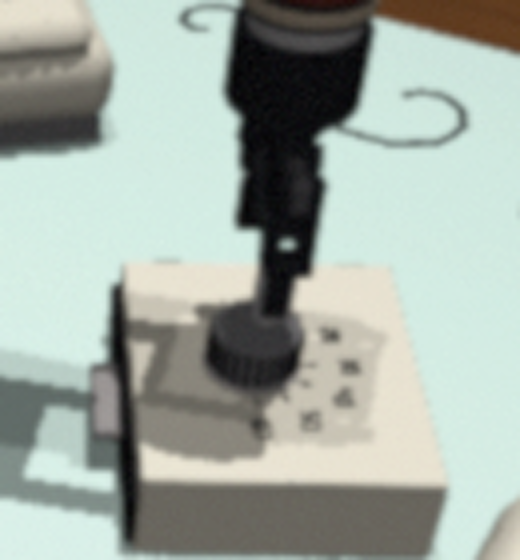

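Call:
{"op": "carry_out", "data": {"rows": [[[0,0,0,0.1,0.03,-0.6,85],[0,0,0,0,0,-0.6,85],[0,0,0,0,0,-0.2,85],[0,0,0,0,0,0,85]]]}}

```text
time: 24.0
tool_pos: [0.6658, 0.2628, 0.1349]
tool_rot: [-0.612, 0.613, -0.354, 0.353]
contact_force: [-0.3, -1.1, 0.1]
gripper_width: 0.996
```

Call:
{"op": "carry_out", "data": {"rows": [[[0,0,0,0,0,0,50],[0,0,0,0,0,0,50],[0,0,0,0,0,0,50],[0,0,0,0,0,0,50]]]}}

```text
time: 24.4
tool_pos: [0.6677, 0.2646, 0.1395]
tool_rot: [0.613, -0.611, 0.354, -0.353]
contact_force: [-4.8, 0.6, 6.3]
gripper_width: 0.634
```

Call:
{"op": "carry_out", "data": {"rows": [[[0,0,-0.7,0,0,0,50],[0,0,-0.8,0,0,0,50],[0,0,-0.8,0,0,0,50],[0,0,-0.8,0,0,0,50],[0,0,-0.8,0,0,0,50]]]}}

```text
time: 24.9
tool_pos: [0.6678, 0.2644, 0.1395]
tool_rot: [0.559, -0.558, 0.434, -0.434]
contact_force: [-3.7, 0.5, 4.4]
gripper_width: 0.635
```

Call:
{"op": "carry_out", "data": {"rows": [[[0,0,-0.8,0,0,0,50],[0,0,-0.8,0,0,0,50],[0,0,-0.8,0,0,0,50],[0,0,-0.8,0,0,0,50],[0,0,-0.8,0,0,0,50]]]}}

```text
time: 25.4
tool_pos: [0.6678, 0.2641, 0.1395]
tool_rot: [0.493, -0.492, 0.507, -0.507]
contact_force: [-4.9, 0.5, 5.9]
gripper_width: 0.631
```

Call:
{"op": "carry_out", "data": {"rows": [[[0,0,-0.8,0,0,0,50],[0,0,-0.8,0,0,0,50],[0,0,-0.8,0,0,0,50],[0,0,-0.8,0,0,0,50],[0,0,-0.8,0,0,0,50]]]}}

```text
time: 25.9
tool_pos: [0.6678, 0.2638, 0.1394]
tool_rot: [-0.418, 0.417, -0.571, 0.571]
contact_force: [-5.1, -1.9, 5.2]
gripper_width: 0.631
```

Call:
{"op": "carry_out", "data": {"rows": [[[0,0,-0.8,0,0,0,50],[0,0,-0.8,0,0,0,50],[0,0,-0.8,0,0,0,50],[0,0,-0.8,0,0,0,50],[0,0,0,0,0,0,50]]]}}

```text
time: 26.4
tool_pos: [0.6677, 0.2636, 0.1394]
tool_rot: [-0.352, 0.351, -0.614, 0.614]
contact_force: [-5.8, -2.4, 6.3]
gripper_width: 0.632
```

Run:
```python
from h import *
s,M,y=tool();print(s["tool_pos"],y,s["gripper_width"],s["contact_force"],s["ft_torque"])
```

```text
[0.66772389 0.26361405 0.13941403] -120.40980605111531 0.6318598779661327 [-5.77264423 -2.43171923  6.32532738] [-0.16125663  0.77951828 -0.01884267]
```

Rotated 60°. Releasing, lifting and looking.

Call:
{"op": "carry_out", "data": {"rows": [[[0,0,0,0,0,0,85],[0,0,0,0,0,0,85],[0,0,0,0,0,0,85],[0,0,0,0,0,0.8,85],[0,0,0,0,0,0.9,85]]]}}

```text
time: 26.9
tool_pos: [0.6663, 0.2631, 0.2025]
tool_rot: [0.35, -0.353, 0.614, -0.613]
contact_force: [0.7, -0.0, -0.7]
gripper_width: 0.994
```

Call:
{"op": "carry_out", "data": {"rows": [[[0,0,0.5,0,-0.9,0,60],[0,0,0.5,0,-0.9,0,60],[0,0,0.5,0,-0.9,0,60],[0,0,0.5,0,-0.9,0,60],[0,0,0.5,0,-0.9,0,60]]]}}

```text
time: 27.4
tool_pos: [0.6674, 0.082, 0.2046]
tool_rot: [-0.404, 0.404, -0.58, 0.58]
contact_force: [0.4, -0.3, -0.6]
gripper_width: 0.705
```

Run:
```python
from h import *
f=grab_frame("scene");f2=np.clip(f*1.6,0,255).astype('uint8');cv2.imwrite("pics/s20.png",f2);crop("scene",f2,325,110,415,200,6,"s20c.png")
s,M,y=tool();print(s["tool_pos"],y,s["gripper_width"])
```

```text
[0.66769613 0.07695286 0.20458363] -110.44719322052592 0.7019632858635205
```

View pics/s20c.png

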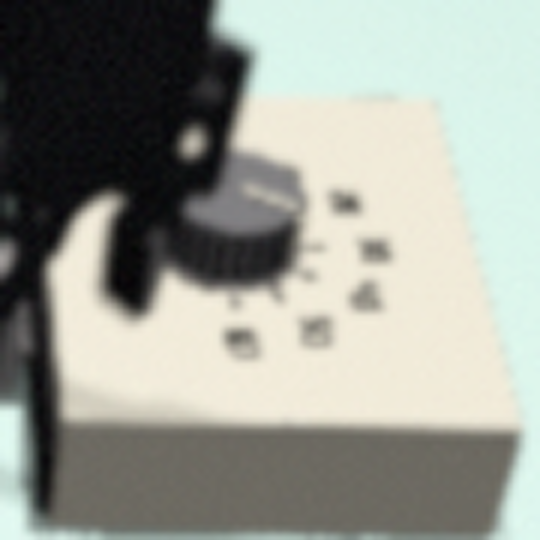

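View pics/s20.png

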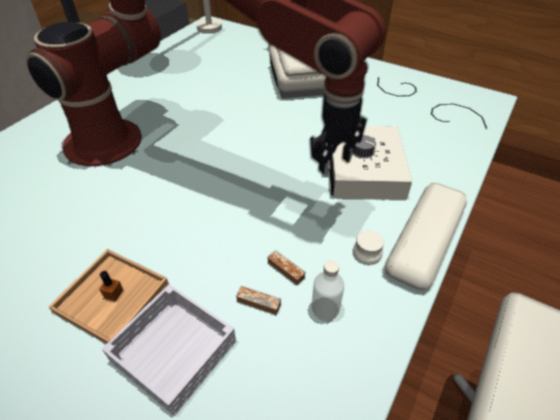

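Run:
```python
from h import *
S=lambda u,v:np.array((u/6+325-.42,v/6+110-.42))
for q in(ray("scene",[S(245,184),S(297,208)],.09),ray("scene",[S(235,192),S(297,208)],.09)):
    d=q[1]-q[0];print(q.round(4).tolist(),119.7-np.degrees(np.arctan2(d[1],d[0])))
```

```text
[[0.6682, 0.2715, 0.09], [0.6928, 0.2675, 0.09]] 128.9206843650991
[[0.6668, 0.2644, 0.09], [0.6928, 0.2675, 0.09]] 112.79810586316798
```

Run:
```python
from h import *
print("disp",ray("top",(321.5,137.5),.14),ray("scene",(331.5,267),.14),ray("scene",(326,303),.0))
f=grab_frame("top");f2=np.clip(f*1.6,0,255).astype('uint8');cv2.imwrite("pics/t21.png",f2)
for nm,roi,z in [("bL",(292,171,318,213),.016),("bR",(326,171,352,213),.016)]: print(nm,blob("top",f,roi,z))
```

```text
disp [[ 0.77531536 -0.15402884  0.14      ]] [[ 0.78061008 -0.15532729  0.14      ]] [[ 0.77495894 -0.14095857  0.        ]]
bL {'n': 324, 'mean': array([ 0.6652, -0.116 ]), 'mid': array([ 0.6657, -0.1161]), 'ang': np.float64(-11.4), 'ext': array([0.091, 0.029]), 'rect': [array([ 665.8, -116. ]), array([29.1, 90.8]), np.float64(79.1)]}
bR {'n': 345, 'mean': array([ 0.6593, -0.2107]), 'mid': array([ 0.6594, -0.2105]), 'ang': np.float64(10.4), 'ext': array([0.09, 0.03]), 'rect': [array([ 659.4, -210.5]), array([90.2, 30.1]), np.float64(10.4)]}
```

View pics/t21.png

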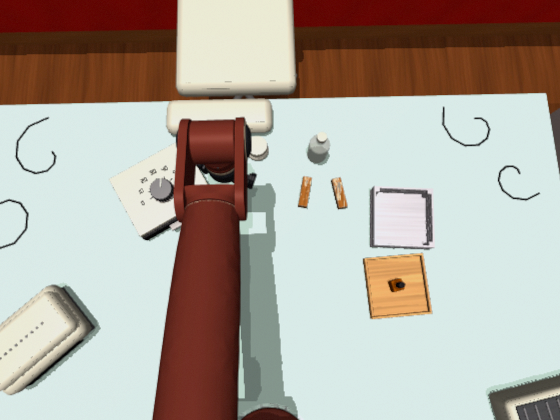

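Call:
{"op": "carry_out", "data": {"rows": [[[0,0,0.45,-0.06,-0.955,0,45],[0,0,0.45,-0.06,-0.955,0,45],[0,0,0.45,-0.06,-0.955,-0.2,45],[0,0,0.45,-0.06,-0.955,-0.5,45],[0,0,0.45,-0.06,-0.955,-0.8,45]]]}}

```text
time: 28.0
tool_pos: [0.6573, -0.1088, 0.147]
tool_rot: [-0.45, 0.447, -0.545, 0.549]
contact_force: [1.1, -0.5, 1.1]
gripper_width: 0.529
```

Call:
{"op": "carry_out", "data": {"rows": [[[0,0,0,0,0,-0.3,45],[0,0,0,0,0,0,45]]]}}

```text
time: 28.2
tool_pos: [0.6539, -0.1072, 0.1292]
tool_rot: [0.447, -0.448, 0.549, -0.546]
contact_force: [-0.7, 0.5, -0.0]
gripper_width: 0.53
```

Run:
```python
from h import *
f=grab_frame("scene");f2=np.clip(f*1.6,0,255).astype('uint8');crop("scene",f2,220,150,370,330,3,"s22c.png")
s,M,y=tool();print(s["tool_pos"],y,s["gripper_width"])
```

```text
[ 0.65498557 -0.10666027  0.13124417] -101.38386574041887 0.5260779180535108
```

View pics/s22c.png

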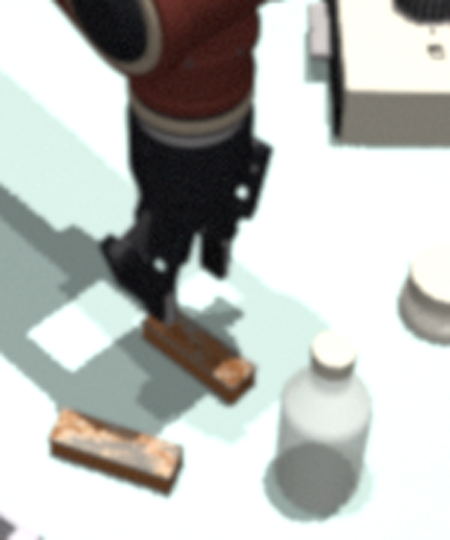

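Call:
{"op": "carry_out", "data": {"rows": [[[0,0,0,0,-0.19,-0.2,45],[0,0,0,0,0,-0.7,45],[0,0,0,0,0,-0.4,45],[0,0,0,0,0,0,45]]]}}

```text
time: 28.65
tool_pos: [0.6538, -0.114, 0.0776]
tool_rot: [0.447, -0.449, 0.548, -0.545]
contact_force: [0.3, 0.1, -0.2]
gripper_width: 0.53
```

Call:
{"op": "carry_out", "data": {"rows": [[[0,0,0,0,0,0,15],[0,0,0,0,0,0,15],[0,0,0,0,0,0,15],[0,0,0,0,0,0,15]]]}}

```text
time: 29.05
tool_pos: [0.6561, -0.1153, 0.0816]
tool_rot: [-0.448, 0.448, -0.546, 0.548]
contact_force: [0.2, 0.4, 1.2]
gripper_width: 0.271
```

Call:
{"op": "carry_out", "data": {"rows": [[[0,0,0,0,0,0.4,15],[0,0,0,0,0,0.8,15],[0,0,0,0,0,0.8,15],[0,0,0,0,0,0.5,15]]]}}

```text
time: 29.45
tool_pos: [0.6566, -0.1156, 0.1849]
tool_rot: [-0.449, 0.447, -0.546, 0.549]
contact_force: [-0.0, -0.3, 0.1]
gripper_width: 0.275
```

Run:
```python
from h import *
s,M,y=tool();print(s["tool_pos"],y,s["gripper_width"])
f=cv2.imread("pics/top0.png");f2=np.clip(f*1.8,0,255).astype('uint8');crop("t",f2,360,178,442,258,8,"bk.png")
```

```text
[ 0.65655054 -0.11556829  0.18493556] -101.37156265191308 0.275464848842602
```

View pics/bk.png

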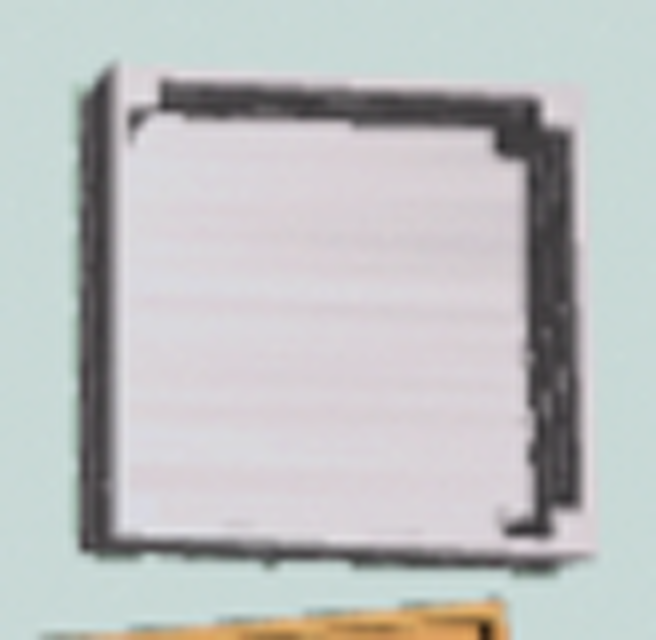

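Run:
```python
from h import *
T=lambda u,v:np.array((u/8+360-.44,v/8+178-.44))
P=ray("top",[T(115,62),T(582,88),T(596,553),T(110,537)],.05)[:,:2];print(P.round(4),P.mean(0))
for i in range(4): d=P[(i+1)%4]-P[i];print(np.linalg.norm(d),np.degrees(np.arctan2(d[1],d[0])))
s,M,y=tool();print(s["tool_pos"])
```

```text
[[ 0.6702 -0.3014]
 [ 0.657  -0.4591]
 [ 0.4998 -0.448 ]
 [ 0.5094 -0.2881]] [ 0.58409023 -0.37414482]
0.15822618686167486 -94.7531807774881
0.15767911960344244 175.97474302856008
0.1602156226053961 86.54872545640966
0.1613065980978856 -4.733598668980882
[ 0.65655054 -0.11556829  0.18493556]
```

Call:
{"op": "carry_out", "data": {"rows": [[[0,0,0.22,-0.266,-0.906,0,15],[0,0,0.22,-0.266,-0.906,0,15],[0,0,0.22,-0.266,-0.906,0,15],[0,0,0.22,-0.266,-0.906,0,15],[0,0,0.22,-0.266,-0.906,0,15]]]}}

```text
time: 29.95
tool_pos: [0.6018, -0.2979, 0.182]
tool_rot: [-0.469, 0.469, -0.529, 0.53]
contact_force: [0.2, -0.9, -0.5]
gripper_width: 0.274
```

Call:
{"op": "carry_out", "data": {"rows": [[[0,0,0.22,-0.266,-0.906,0,15],[0,0,0.22,-0.266,-0.906,0,15],[0,0,0.22,-0.266,-0.906,0,15],[0,0,0,0,0,-0.5,15],[0,0,0,0,0,0,15]]]}}

```text
time: 30.45
tool_pos: [0.5687, -0.4055, 0.1587]
tool_rot: [0.48, -0.48, 0.52, -0.518]
contact_force: [-0.3, 1.0, -1.4]
gripper_width: 0.275
```

Run:
```python
from h import *
f=grab_frame("scene");f2=np.clip(f*1.6,0,255).astype('uint8');crop("scene",f2,90,200,270,410,3,"s23c.png")
s,M,y=tool();print(s["tool_pos"],y,s["gripper_width"])
```

```text
[ 0.56936008 -0.40481146  0.15955056] -94.37689380392072 0.2762405359033145
```

View pics/s23c.png

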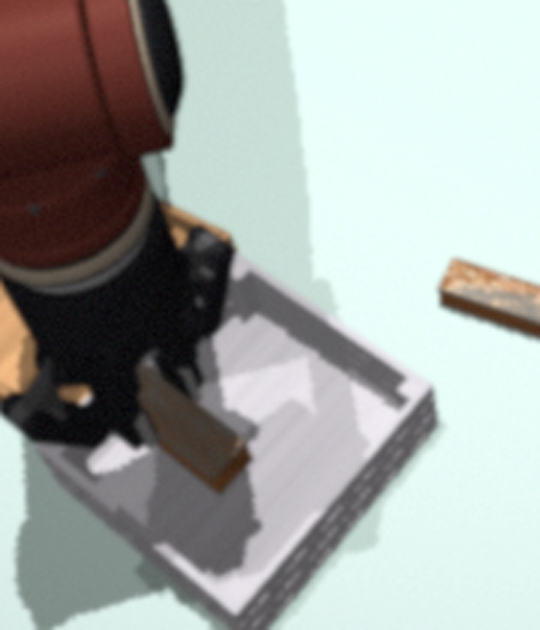

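Call:
{"op": "carry_out", "data": {"rows": [[[0,0,0,0.1,0.1,-0.7,15],[0,0,0,0,0,-0.5,15],[0,0,0,0,0,-0.4,15],[0,0,0,0,0,0,15]]]}}

```text
time: 30.9
tool_pos: [0.5735, -0.3993, 0.094]
tool_rot: [0.481, -0.481, 0.52, -0.517]
contact_force: [0.3, -0.2, 0.0]
gripper_width: 0.278
```

Call:
{"op": "carry_out", "data": {"rows": [[[0,0,0,0,0,0,40],[0,0,0,0,0,0,40],[0,0,0,0,0,0,40],[0,0,0,0,0,0.8,40],[0,0,0,0,0,0.9,40]]]}}

```text
time: 31.4
tool_pos: [0.5735, -0.4005, 0.1638]
tool_rot: [0.481, -0.481, 0.52, -0.517]
contact_force: [1.0, -0.8, -0.0]
gripper_width: 0.47
```

Call:
{"op": "carry_out", "data": {"rows": [[[0,0,0.7,0.2,0.8,0.7,45],[0,0,0.7,0.4,0.95,0,45],[0,0,0.7,0.4,0.95,0,45],[0,0,0.7,0.4,0.95,0,45],[0,0,0.7,0.4,0.95,0,45]]]}}

```text
time: 31.9
tool_pos: [0.6471, -0.2159, 0.1939]
tool_rot: [0.541, -0.541, 0.455, -0.456]
contact_force: [0.3, 0.3, -0.6]
gripper_width: 0.528
```

Run:
```python
from h import *
f=grab_frame("scene");f2=np.clip(f*1.6,0,255).astype('uint8');crop("scene",f2,90,200,330,410,3,"s24c.png")
s,M,y=tool();print(s["tool_pos"],y,s["gripper_width"])
```

```text
[ 0.64900673 -0.21010812  0.19375965] -79.8897631652558 0.5262406345348822
```

View pics/s24c.png

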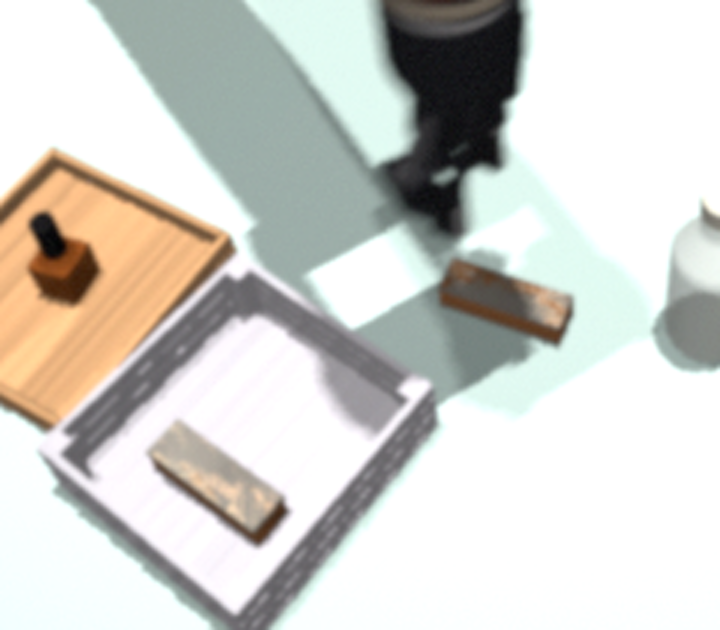

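Block 1 lies in the basket (crop 220,480). The second block is still at (505,300), under the gripper.

Call:
{"op": "carry_out", "data": {"rows": [[[0,0,0,0,0,-0.8,45],[0,0,0,0,0,-0.7,45],[0,0,0,0,0,0,45]]]}}

```text
time: 32.25
tool_pos: [0.6439, -0.2159, 0.128]
tool_rot: [-0.54, 0.541, -0.459, 0.453]
contact_force: [-1.5, -0.5, -0.8]
gripper_width: 0.525
```

Run:
```python
from h import *
f=grab_frame("scene");f2=np.clip(f*1.6,0,255).astype('uint8');crop("scene",f2,170,190,320,330,4,"s25c.png")
s,M,y=tool();print(s["tool_pos"],y,s["gripper_width"])
```

```text
[ 0.64505902 -0.21666585  0.13054732] -80.33796833895852 0.5238920033461166
```

View pics/s25c.png

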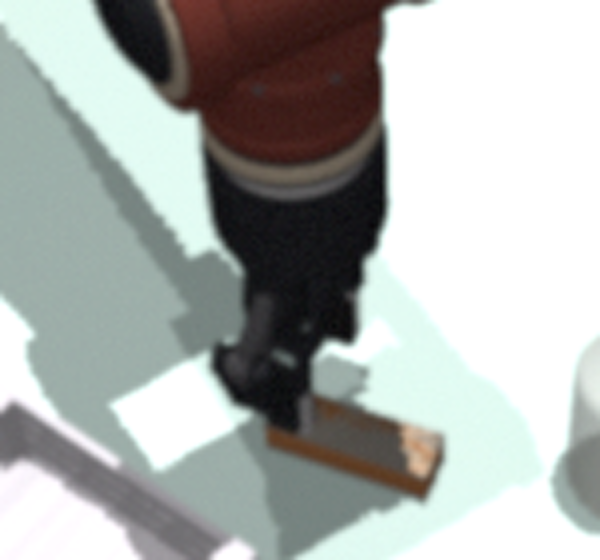

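Call:
{"op": "carry_out", "data": {"rows": [[[0,0,0,0.12,0.1,-0.2,45],[0,0,0,0,0,-0.7,45],[0,0,0,0,0,-0.4,45],[0,0,0,0,0,0,45]]]}}

```text
time: 32.7
tool_pos: [0.6498, -0.2125, 0.078]
tool_rot: [-0.54, 0.541, -0.458, 0.455]
contact_force: [-0.2, -0.5, -0.7]
gripper_width: 0.524
```

Call:
{"op": "carry_out", "data": {"rows": [[[0,0,0,0,0,0,15],[0,0,0,0,0,0,15],[0,0,0,0,0,0,15],[0,0,0,0,0,0,15]]]}}

```text
time: 33.1
tool_pos: [0.6519, -0.2135, 0.0819]
tool_rot: [0.541, -0.54, 0.455, -0.457]
contact_force: [-0.2, 0.0, 3.0]
gripper_width: 0.273
```

Call:
{"op": "carry_out", "data": {"rows": [[[0,0,0,0,0,0.4,15],[0,0,0,0,0,0.8,15],[0,0,0,0,0,0.8,15],[0,0,0,0,0,0.5,15]]]}}

```text
time: 33.5
tool_pos: [0.6521, -0.2135, 0.1849]
tool_rot: [0.541, -0.54, 0.454, -0.458]
contact_force: [-0.3, -0.6, -0.1]
gripper_width: 0.273
```

Run:
```python
from h import *
s,M,y=tool();print(s["tool_pos"],y,s["gripper_width"])
```

```text
[ 0.65212066 -0.21354668  0.18488118] -80.32801677195033 0.2728158699305305
```

Call:
{"op": "carry_out", "data": {"rows": [[[0,0,-0.87,-0.46,-0.8,0,15],[0,0,-0.87,-0.46,-0.8,0,15],[0,0,-0.87,-0.46,-0.8,0,15],[0,0,-0.87,-0.46,-0.8,0,15],[0,0,0,0,0,-0.5,15]]]}}

```text
time: 34.0
tool_pos: [0.5773, -0.3462, 0.1655]
tool_rot: [-0.48, 0.48, -0.516, 0.523]
contact_force: [-0.1, -0.8, -0.7]
gripper_width: 0.275
```

Call:
{"op": "carry_out", "data": {"rows": [[[0,0,0,0,0,0,15]]]}}

```text
time: 34.1
tool_pos: [0.5757, -0.3413, 0.1588]
tool_rot: [0.48, -0.481, 0.52, -0.517]
contact_force: [-0.4, -0.4, -0.9]
gripper_width: 0.273
```

Run:
```python
from h import *
f=grab_frame("scene");f2=np.clip(f*1.6,0,255).astype('uint8');crop("scene",f2,90,200,270,410,3,"s26c.png")
s,M,y=tool();print(s["tool_pos"],y,s["gripper_width"])
```

```text
[ 0.57654097 -0.34082346  0.15968043] -94.2866472475489 0.27475830784143024
```

View pics/s26c.png

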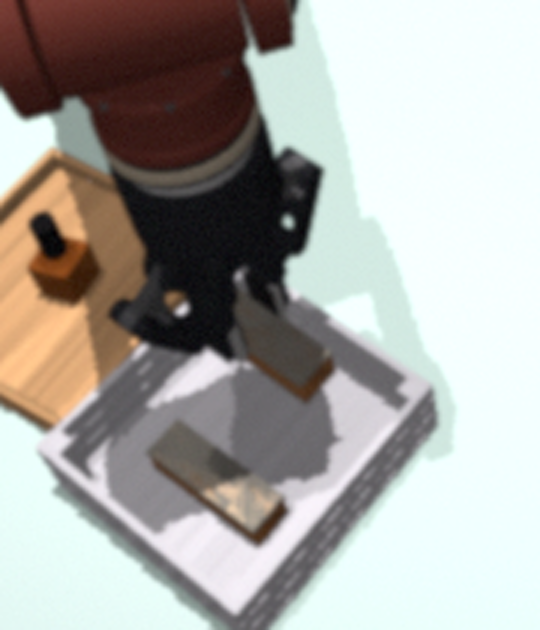

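Call:
{"op": "carry_out", "data": {"rows": [[[0,0,0,0,-0.06,-0.7,15],[0,0,0,0,0,-0.5,15],[0,0,0,0,0,-0.4,15],[0,0,0,0,0,0,15]]]}}

```text
time: 34.55
tool_pos: [0.5767, -0.3419, 0.094]
tool_rot: [0.481, -0.482, 0.52, -0.516]
contact_force: [-1.0, 0.7, -0.8]
gripper_width: 0.273
```

Call:
{"op": "carry_out", "data": {"rows": [[[0,0,0,0,0,0,38],[0,0,0,0,0,0,38],[0,0,0,0,0,0,38],[0,0,0,0,0,0.8,38],[0,0,0,0,0,0.9,38]]]}}

```text
time: 35.05
tool_pos: [0.5767, -0.3429, 0.1638]
tool_rot: [0.481, -0.481, 0.519, -0.517]
contact_force: [1.1, -0.1, 0.2]
gripper_width: 0.443
```

Call:
{"op": "carry_out", "data": {"rows": [[[0,0,0,-0.9,0.8,0.8,45],[0,0,0,-0.9,0.95,0.8,45],[0,0,0,-0.5,0.95,0,45],[0,0,0,0,0.95,0,45],[0,0,0,0,0,0,45]]]}}

```text
time: 35.55
tool_pos: [0.4966, -0.2058, 0.2192]
tool_rot: [-0.482, 0.481, -0.517, 0.518]
contact_force: [-0.0, -0.3, -0.5]
gripper_width: 0.53
```

Run:
```python
from h import *
for n in("scene","top"):
    f=grab_frame(n);cv2.imwrite(f"pics/{n}27.png",f);f2=np.clip(f*1.6,0,255).astype('uint8');cv2.imwrite(f"pics/{n}27b.png",f2)
    if n=="top": crop("t",f2,105,130,255,290,3.6,"t27c.png")
s,M,y=tool();print(s["time"],s["tool_pos"],y,s["gripper_width"])
```

```text
35.65 [ 0.49731757 -0.20858606  0.21922782] -94.16924555258475 0.5271096548973164
```

View pics/scene27b.png

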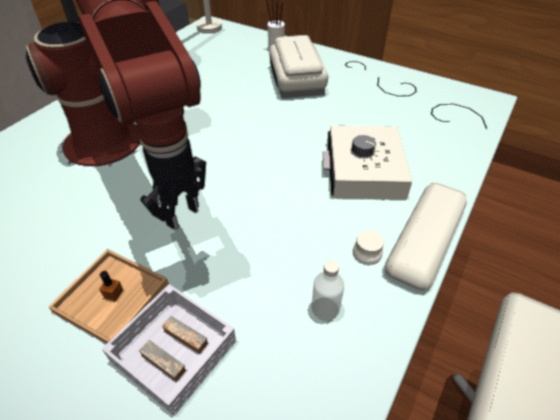

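View pics/top27b.png

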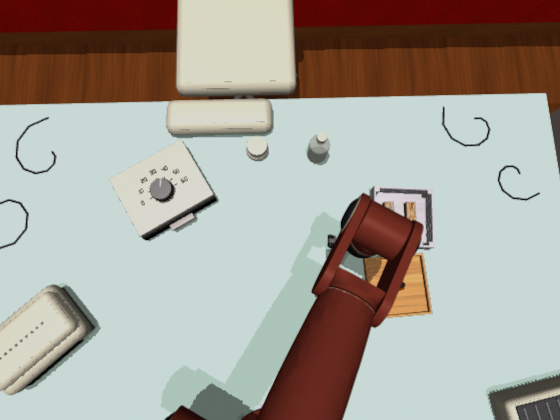

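View pics/t27c.png

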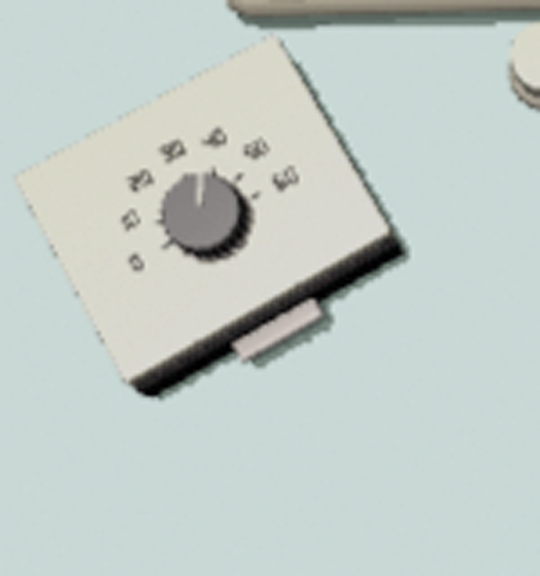

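Run:
```python
from h import *
T=lambda u,v:np.array((u/3.6+105-.36,v/3.6+130-.36))
q=ray("top",[T(199,206),T(200,176)],.09);d=q[1]-q[0];print("timer deg",119.7-np.degrees(np.arctan2(d[1],d[0])))
h=ray("top",[T(250,361),T(322,316)],.033)[:,:2];m=h.mean(0)
print(h.round(4),m,"moved",(m-np.array([.458,.1442]))@[.869,.495])
```

```text
timer deg 120.02385919729804
[[0.5653 0.2394]
 [0.5979 0.1864]] [0.58156888 0.21288341] moved 0.14137964525704677
```

Final views:
- **Drawer:** shut, with the plate flush against the cabinet.
- **Timer:** pointer at 120°, which is mark 40.
- **Bottle:** upright in the tray (scene 110,288).
- **Blocks:** both in the basket (185,332 and 162,358).
- **Jar and dispenser:** where they were.

Handing in.

Run:
```python
from plant import *
print(state()["contact_force"]);print(job_done())
```

```text
[ 0.17411495 -0.17554375 -0.07818486]
the job is handed in; nothing more can be done
None
```

The table is cleared and the job is handed in, at about 36 s of the 210 s allowed. The start had three steel tools, one polish bottle and two buffer blocks.

**What I did:** I stood the bottle in the wooden tray and laid the clipper and both pushers in the drawer. I then pushed the drawer shut, turned the timer collar from 20 to 40, and put both blocks in the basket.

**One miss:** the first grasp of a pusher closed empty above it, because the open fingertips sit farther back than I had allowed. I repeated it lower with a narrower opening and it held.

**Last checks:**
- **Drawer:** it looks shut, and about 25 N of push at the end gave no further motion. The handle moved about 141 mm, not 150. In the first picture the plate was already about 141 mm out from its shut place, so I take it the drawer started slightly less than fully open.
- **Timer:** the pointer measures 120.0° from 0 in the top view, which is mark 40. Two rougher readings from the scene camera gave 113° and 129°.
- **Steel tools:** all three lay flat and apart in the drawer before I pushed it. I could not see them once it was shut.
- **Bottle and blocks:** the bottle is upright near the tray's centre, judged from the scene view because the arm hid it in the last top view. Both blocks are inside the basket, below its rim.
- **Cream jar and dispenser:** they look unmoved in both views. At the end the gripper was clear of everything, with almost no force on it.

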